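# Unload the pen stand, reload the vise, fill the stand

## Robot

A 6-joint arm with a two-finger parallel gripper is mounted at the origin on the work surface. World frame = base frame: x ahead of the robot, y to its left, z up, the work surface at z = 0. Lengths are in m, angles in degrees, forces in N, time in s.
With the tool pointing down it reaches from about 0.375 to 0.9 m from the base axis. Payload 3.1 kg.
Tool frame: the origin (TCP) lies midway between the tips of the shut fingers; the grasp point (between the pads) lies 19 mm behind it; x points along the fingers, z is the direction in which the jaws open and shut, and the axes are right-handed (so a half turn about x gives the same grasp; the last joint's range is limited). The gripper opens to 87 mm and grips with 3 to 60 N. Pads are 19 mm wide; open, the fingers measure 117 mm over their backs; the gripper's body (75 mm by 190 mm) begins 51 mm behind the grasp point.
Start: joints at [-79.784, 30.224, 82.088, -0, 67.689, -10.227], TCP at [0.218, -0.586, 0.223] pointing down, gripper open.
Joint ranges: [-176.69, 176.69], [-43.24, 126.21], [12.49, 139.97], [-82, 262], [0, 151.66], [-163.58, 163.58]. Speed limits (degrees/s): [159.86, 159.86, 180, 180, 180, 180].

## Interface

Orientations are given as a 3x3 rotation matrix whose columns are the frame's x, y, z axes.
In Python, from rig import * gives the robot as it stands.
- The arm moves only by the tool play_rows, never from a script. Its argument "rows" is a list that holds one entry, the list of rows, each a list of 7 numbers: the shift along the tool's x, y, z in m, then the turn, a rotation vector about the tool's x, y, z in degrees, then the finger opening in m, from 0 to 0.087. A call has 1 to 12 rows; each row is the pose to reach, as a shift and turn from the pose commanded when the call began, along the tool's axes at that moment; what a row does not reach only later rows make up. A row lasts 1/10 s, in which the tool goes at most 50 mm and 8.59 degrees, less where a joint would pass 70% of its speed; a pose out of reach is approached as far as the arm can. A call with a gripper value outside its range is refused whole. The fingers move at their own pace and stop on an object; the grip force is fixed at half the most. Time passes only in rows, so rows that repeat a pose let the fingers close. It gives the time, the measured TCP pose, the force and the opening at its end, in the units of the state.
- read_state(): the state, without advancing time (a new reading comes with each control period).
- capture(name): name is "scene" or "top"; returns a dict with "pixels" (420x560x3 uint8, red, green, blue), "intrinsics" (3x3 intrinsics, pixels), "k1" (the pictures are not rectified: a ray, as slopes to the right and down, at radius r is drawn at 1 + k1 r^2 times it, then the intrinsics apply), "rvec" (rotation vector, rad) and "tvec" (3), from world to camera coordinates, as OpenCV has them. Camera axes: x right, y down, z forward; pixel columns grow to the right and rows downward; lengths in m; the calibration is good to about 2 mm. A picture is of the moment at which its call begins. There is no depth.
- hand_in(): hands the job in, once; it reports no verdict.
Trained networks look in the newest picture that a camera, given by its name, has taken for a name from the list of things; names that differ only in an ending like _2 or _b are one class to them, and where a whole thing is asked for, a point or a joint stands for the part that bears it (a point fixed in the world has none). Each returns a list of dicts, best first, with "p" (0 to 1); they miss things now and then, are a little off and sometimes report something else, mostly with a low value. They report only what shows in the picture. A call takes as long as a camera call. They do not tell look-alikes from the thing itself.
- trace(camera, target): "mask" (420x560 bool, what is visible of it) and "at" ([column, row] in pixels, amid what is visible of it).
The state is a dict: "time_s": time; "joint_positions": joint angles; "qvel": joint speeds; "tau": joint torques, N m; "position": TCP position; "tcp_rot": TCP orientation; "force": force on the tool from outside, world axes, zero at the start; "moment": the same for the moment, N m; "opening": opening from 0.0 (shut) to 1.0 (fully open).
Only numpy, scipy, OpenCV 4.12 (cv2) and the standard library are available. Lean on these libraries where they do the work, as an engineer would, in place of code of your own. Each camera call takes 0.05 s, during which the arm holds its last target.

## Task

Slide the vise jaw open, lift the finished four-pocket pen stand out and stand it upright in the middle of the grey mat. Then stand the solid wooden blank upright on the vise bed, centred between the jaws' ends with its long side along them, and slide the jaw shut against it; also put every marker that is in the sloping rack into the pockets of the stand, cap end up and all the way down. Leave the mug, the bottle and the tape roll where they are, and finish with stand, blank and markers all in place.

Things in the scene. Friction and masses are not known exactly. Their poses are not given: they have to be found in the camera images.
- vise: Low grey bench vise, fixed to the table. Origin on the table under the middle of the fixed jaw's inner face. Its x axis is the sliding direction: the moving jaw is on the -x side and opens towards -x; its y axis runs along the jaws, z up. Flat bed on which the work stands: 25 mm above the table, 100 mm wide (y), from x = -215 mm to the fixed jaw. Jaws 110 mm long (y), their tops 57 mm above the table; fixed jaw block 35 mm thick behind its face.
- jaw (a joint): The moving jaw: value = gap between the jaw faces in m, 0 shut to 0.115 fully open. It slides with about 5 N of friction and stays where it is left; at the start it is about 0.0564, just closed on the 56 mm wide stand.
- jaw_post (a point): Point on the black upright post of the moving jaw, by which the jaw is slid: round, 22 mm diameter, from 47 to 110 mm above the table; this point is on its axis 90 mm above the table, 60 mm behind (-x of) the moving jaw's face. Axes as the vise's.
- stand_center (a point): Finished pen stand, pale wood, 0.45 kg: block 56 mm (its x) by 200 mm (its y) by 75 mm high (z). This point is its centre, half-way up. Four square pockets open at the top in a row along y at -72, -24, +24, +72 mm from the centre, each 32 by 32 mm and 65 mm deep (floor 10 mm above the underside). At the start it stands on the vise bed between the jaws, its long side along them.
- blank_center (a point): Solid darker wood blank, 56 mm (its x) by 200 mm (its y) by 75 mm high (z), 0.5 kg, standing on the table. This point is its centre, half-way up.
- mat: Flat grey mat with yellow dots lying on the table, about 1 mm thick, 260 mm (its x) by 180 mm (its y); origin at its centre. It cannot move.
- rack: Sloping plywood rack fixed to the table, 190 mm wide (y) and about 120 mm deep (x); origin on the table under its middle. It has four grooves 52 mm apart (y = -78, -26, +26, +78 mm), rising at 45 degrees towards its +x; the groove board supports the lower 95 mm of a marker, the upper 65 mm of the marker stands out free above the table.
- marker0_center (a point): Marker pen with a cap (red), round, 20 mm diameter, 160 mm long, 0.04 kg; this point is the middle of its length, on its axis. Its z axis points along it towards the cap end. At the start it lies in a groove of the rack, cap end up at 45 degrees (middle about 79 mm above the table). May be absent (then None from the start); 2 to 4 markers are present.
- marker1_center (a point): Marker pen with a cap (blue), round, 20 mm diameter, 160 mm long, 0.04 kg; this point is the middle of its length, on its axis. Its z axis points along it towards the cap end. At the start it lies in a groove of the rack, cap end up at 45 degrees (middle about 79 mm above the table). May be absent (then None from the start); 2 to 4 markers are present.
- marker2_center (a point): Marker pen with a cap (green), round, 20 mm diameter, 160 mm long, 0.04 kg; this point is the middle of its length, on its axis. Its z axis points along it towards the cap end. At the start it lies in a groove of the rack, cap end up at 45 degrees (middle about 79 mm above the table). May be absent (then None from the start); 2 to 4 markers are present.
- marker3_center (a point): Marker pen with a cap (orange), round, 20 mm diameter, 160 mm long, 0.04 kg; this point is the middle of its length, on its axis. Its z axis points along it towards the cap end. At the start it lies in a groove of the rack, cap end up at 45 degrees (middle about 79 mm above the table). May be absent (then None from the start); 2 to 4 markers are present.
- mug: White mug, 80 mm diameter, 90 mm high, a bystander; origin under its centre.
- drink: Red bottle with a blue cap, 64 mm diameter, 190 mm high, a bystander; origin under its centre.
- tape: Clear roll of tape, 100 mm diameter, 48 mm high, a bystander; origin under its centre.
Not all that is in view belongs to the job. What is shaped like the part that bears marker3_center but pink is not meant.

How it is judged:
By the outcome, as a careful person would: the job done as asked, in the order asked, and still so for the second after the job is handed in, with the robot touching nothing.
Of marker0, marker1, marker2, marker3 only 2 to 4 are there at a start; the rules pass over those that are not, and their reading is None.
At some moment in a run one of stand, blank may be knocked a few centimetres aside while the robot is not near it.
It also fails if it takes over 210 s, if anything falls off the work surface, if the arm or the gripper's body presses on something with over 40 N, if the wrist force passes 120 N, or if a joint passes its speed limit or range.

## Working session

There is one attempt and no reset: what is moved stays moved. The work goes in short steps, Python scripts to look and compute and a tool call to move; the robot and the scene stay as the last step left them, time stands still between calls to the robot, and variables do not carry over. Pictures are saved under pics/ and viewed, and the job is handed in when it is done.

Besides the shell and the picture viewer there is one more tool, called after ">>>" by a JSON object that holds its "op" and its "data", one argument or row to a line. play_rows: Moves the arm, as the interface text tells. Its arguments: {"type":"object","properties":{"rows":{"type":"array"}},"required":["rows"]}

```bash
ls; mkdir -p pics; python3 - <<'E'
from rig import *
import cv2
s=read_state(); print(s)
for n in("scene","top"):
    c=capture(n); cv2.imwrite(f"pics/{n}0.png",c["pixels"][:,:,::-1]); print(n,c["intrinsics"],c["k1"],c["rvec"],c["tvec"])
E
```

```text
pics
{'time_s': 0.0, 'joint_positions': array([-7.97843892e+01,  3.02791477e+01,  8.21567794e+01, -1.04984522e-03,
        6.76868248e+01, -1.02271374e+01]), 'qvel': array([-0.01868049,  0.09626026, -0.00020899, -0.01454553, -0.00313769,
       -0.05203584]), 'tau': array([-1.56254064e-03, -4.40045893e+01, -1.76594263e+01,  6.32328959e-02,
        5.84462739e-02, -1.64311864e-04]), 'position': array([ 0.21818806, -0.58490378,  0.22156748]), 'tcp_rot': array([[-3.96647230e-04,  9.37019296e-01,  3.49277370e-01],
       [ 2.10545235e-03,  3.49277406e-01, -9.37017001e-01],
       [-9.99997705e-01,  3.63721663e-04, -2.11138940e-03]]), 'force': array([ 1.09348148, -0.10212317,  0.49093794]), 'moment': array([ 0.00769075,  0.04760988, -0.03796793]), 'opening': 1.0018213182971376}
scene [[477.90885284   0.         282.93163114]
 [  0.         477.90885284 217.28042722]
 [  0.           0.           1.        ]] 0.02452328775976447 [ 1.62260957  2.17830226 -0.68098166] [ 0.24987716 -0.3613478   1.80929428]
top [[409.61073461   0.         275.94671891]
 [  0.         409.61073461 210.80305954]
 [  0.           0.           1.        ]] -0.07563436974924295 [ 2.13481076 -2.16624714  0.15017745] [-0.09809294  0.54536354  1.09601062]
```

View pics/scene0.png

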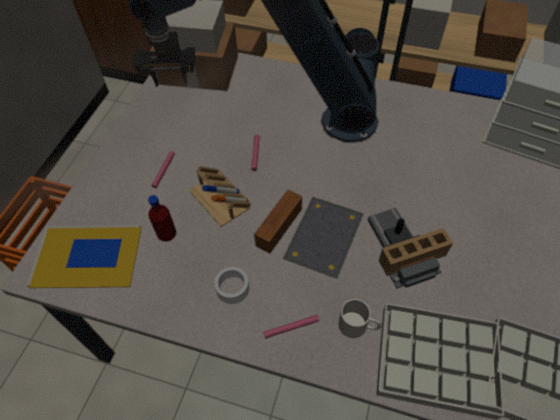

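View pics/top0.png

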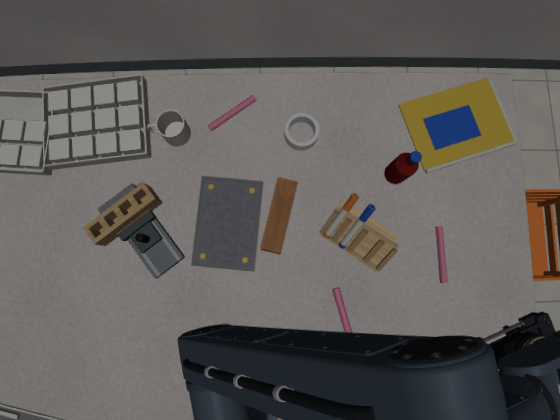

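```bash
cat > h.py <<'E'
from rig import *
import numpy as np, cv2
from scipy.optimize import minimize
from scipy.spatial.transform import Rotation as Rn
def cam(n):
    c=capture(n); c["n"]=n; c["R"]=cv2.Rodrigues(np.array(c["rvec"],float))[0]; c["t"]=np.array(c["tvec"],float).ravel(); return c
def proj(c,P):
    P=np.atleast_2d(P); q=P@c["R"].T+c["t"]; s=q[:,:2]/q[:,2:]; r2=(s**2).sum(1,keepdims=True)
    s=s*(1+c["k1"]*r2); K=c["intrinsics"]; return np.c_[s[:,0]*K[0,0]+K[0,2],s[:,1]*K[1,1]+K[1,2]]
def ray(c,uv):
    K=c["intrinsics"]; d=np.array([(uv[0]-K[0,2])/K[0,0],(uv[1]-K[1,2])/K[1,1]]); s=d.copy()
    for _ in range(20): s=d/(1+c["k1"]*(s@s))
    o=-c["R"].T@c["t"]; v=c["R"].T@np.r_[s,1]; return o,v/np.linalg.norm(v)
def at_z(c,uv,z):
    o,v=ray(c,uv); return o+v*(z-o[2])/v[2]
def tri(obs):
    A=0;b=0
    for c,uv in obs:
        o,v=ray(c,uv); M=np.eye(3)-np.outer(v,v); A=A+M; b=b+M@o
    return np.linalg.solve(A,b)
def box(x0,x1,y0,y1,z0,z1): return np.array([[x,y,z] for x in(x0,x1) for y in(y0,y1) for z in(z0,z1)],float)
def T(p,pts):
    a=p[2];R=np.array([[np.cos(a),-np.sin(a),0],[np.sin(a),np.cos(a),0],[0,0,1]]); return pts@R.T+np.r_[p[0],p[1],0]
S=4
def sil(c,parts,p):
    m=np.zeros((420*S,560*S),np.uint8)
    for b in parts:
        h=cv2.convexHull(proj(c,T(p,b)).astype(np.float32)); cv2.fillConvexPoly(m,np.round((h+.5)*S-.5).astype(np.int32),1)
    return m
def fit(obs,parts,p0):
    "obs: list of (cam,mask); maximise IoU"
    big=[(c,cv2.resize(m.astype(np.float32),None,fx=S,fy=S,interpolation=cv2.INTER_LINEAR)>.5) for c,m in obs]
    def f(q):
        p=np.array([q[0],q[1],q[2]*5]);e=0
        for c,m in big:
            s=sil(c,parts,p)>0; e+=1-(s&m).sum()/max(1,(s|m).sum())
        return e/len(big)
    q0=np.array([p0[0],p0[1],p0[2]/5]);
    r=minimize(f,q0,method="Nelder-Mead",options=dict(initial_simplex=np.vstack([q0,q0+np.diag([.02,.02,.05])]),xatol=1e-4,fatol=1e-4))
    r=minimize(f,r.x,method="Nelder-Mead",options=dict(initial_simplex=np.vstack([r.x,r.x+np.diag([-.006,.006,-.02])]),xatol=1e-4,fatol=1e-4))
    return np.array([r.x[0],r.x[1],r.x[2]*5]),r.fun
def best(n,t):
    r=trace(n,t); return r
def save(name,c,pts=[],roi=None,k=4,masks=[]):
    im=c["pixels"][:,:,::-1].copy()
    x0,y0,x1,y1=roi or (0,0,560,420)
    im=cv2.resize(im[y0:y1,x0:x1],None,fx=k,fy=k,interpolation=cv2.INTER_CUBIC)
    for m in masks:
        mm=cv2.resize(m[y0:y1,x0:x1].astype(np.uint8),None,fx=k,fy=k,interpolation=cv2.INTER_NEAREST)
        cs,_=cv2.findContours(mm,cv2.RETR_EXTERNAL,cv2.CHAIN_APPROX_NONE); cv2.drawContours(im,cs,-1,(0,255,0),1)
    for u,v in pts: cv2.circle(im,(int((u+.5-x0)*k),int((v+.5-y0)*k)),3,(0,0,255),1)
    cv2.imwrite("pics/"+name,im)
E
python3 - <<'E'
from h import *
import pickle
cs={n:cam(n) for n in("scene","top")}
D={}
for t in["vise","jaw","jaw_post","stand_center","blank_center","mat","rack","marker0_center","marker1_center","marker2_center","marker3_center","mug","drink","tape"]:
    for n in cs:
        r=trace(n,t); D[t,n]=r
        print(t,n,[(round(float(d["p"]),2),[round(float(a)) for a in d["at"]],int(d["mask"].sum())) for d in r[:4]])
pickle.dump((cs,D),open("d0.pkl","wb"))
E
```

```text
vise scene [(0.86, [399, 240], 1981)]
vise top [(0.83, [152, 242], 2583), (0.42, [363, 239], 2410)]
jaw scene [(0.92, [396, 233], 439)]
jaw top [(0.73, [146, 231], 989)]
jaw_post scene [(0.7, [396, 236], 409), (0.45, [218, 189], 225)]
jaw_post top [(0.73, [145, 234], 1016), (0.6, [227, 223], 5636), (0.23, [123, 216], 2087)]
stand_center scene [(0.93, [414, 248], 1834)]
stand_center top [(0.83, [121, 213], 2000)]
blank_center scene [(0.64, [278, 221], 1524)]
blank_center top [(0.67, [277, 216], 1539)]
mat scene [(0.77, [324, 235], 3928)]
mat top [(0.64, [227, 222], 5603)]
rack scene [(0.98, [219, 200], 1503)]
rack top [(0.96, [362, 238], 2558)]
marker0_center scene [(0.21, [162, 221], 800)]
marker0_center top [(0.36, [301, 120], 739), (0.23, [226, 225], 5678)]
marker1_center scene [(0.59, [219, 187], 220)]
marker1_center top [(0.56, [355, 226], 409)]
marker2_center scene []
marker2_center top [(0.71, [305, 120], 746)]
marker3_center scene [(0.79, [287, 327], 397), (0.51, [257, 154], 196), (0.48, [163, 171], 221), (0.46, [225, 200], 203)]
marker3_center top [(0.78, [231, 113], 405), (0.65, [343, 309], 311), (0.64, [444, 255], 430), (0.61, [339, 216], 375)]
mug scene []
mug top [(0.7, [170, 128], 1017)]
drink scene [(0.8, [160, 221], 800)]
drink top [(0.85, [401, 165], 755)]
tape scene [(0.71, [231, 293], 822)]
tape top [(0.9, [303, 122], 668), (0.28, [280, 213], 1623)]
```

```bash
python3 - <<'E'
from h import *
import pickle
cs,D=pickle.load(open("d0.pkl","rb"))
def F(t,parts,z,yaws,names=("scene","top")):
    obs=[(cs[n],D[t,n][0]["mask"]) for n in names]
    c=cs["top"]; p=at_z(c,D[t,"top"][0]["at"],z)
    best=min((fit(obs,parts,[p[0],p[1],y]) for y in yaws),key=lambda r:r[1])
    print(t,np.round(best[0][:2],4),np.degrees(best[0][2]).round(2),best[1].round(3)); return best[0]
y4=np.radians([0,45,90,135])
H=lambda z0,z1,a=.028,b=.1:[box(-a,a,-b,b,z0,z1)]
ps=F("stand_center",H(.025,.1),.0625,y4)
F("stand_center",H(.025,.1),.0625,y4,("top",))
F("stand_center",H(.025,.1),.0625,y4,("scene",))
pb=F("blank_center",H(0,.075),.0375,y4);F("blank_center",H(0,.075),.0375,y4,("top",));F("blank_center",H(0,.075),.0375,y4,("scene",))
pm=F("mat",H(0,.001,.13,.09),0,y4);F("mat",H(0,.001,.13,.09),0,y4,("top",))
for n,roi in(("scene",(180,150,260,230)),("top",(310,180,410,280))):
    save(f"rack_{n}.png",cs[n],roi=roi,k=6)
c=cs["top"]
save("stand_top.png",c,roi=(70,165,200,285),k=5,pts=proj(c,T(ps,H(.025,.1)[0])))
c=cs["scene"]
save("stand_sc.png",c,roi=(350,190,480,300),k=5,pts=proj(c,T(ps,H(.025,.1)[0])))
E
```

```text
stand_center [0.5368 0.3105] 217.48 0.106
stand_center [0.5361 0.3125] 37.5 0.11
stand_center [0.5356 0.3101] 37.32 0.093
blank_center [ 0.5307 -0.1134] 76.0 0.058
blank_center [ 0.53   -0.1123] 76.15 0.04
blank_center [ 0.5301 -0.1154] 76.18 0.043
mat [0.518  0.0312] -6.33 0.028
mat [0.5181 0.0339] 173.68 0.029
```

View pics/rack_scene.png

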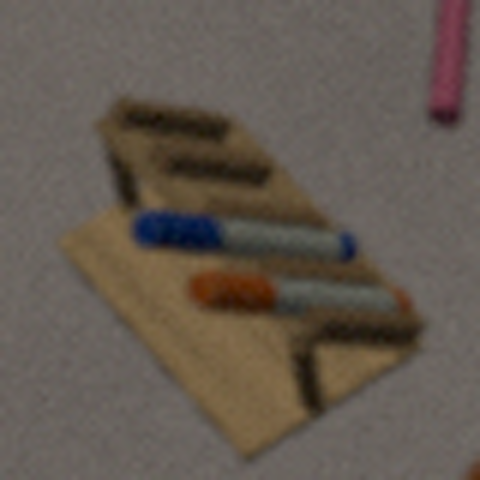

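View pics/rack_top.png

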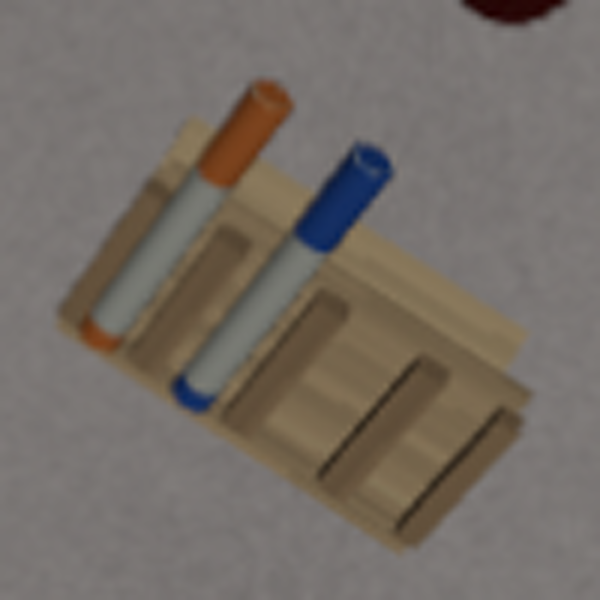

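View pics/stand_top.png

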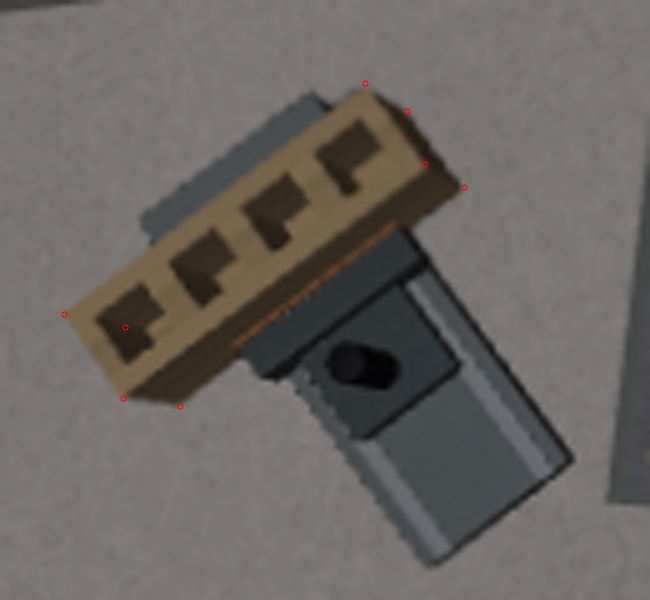

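View pics/stand_sc.png

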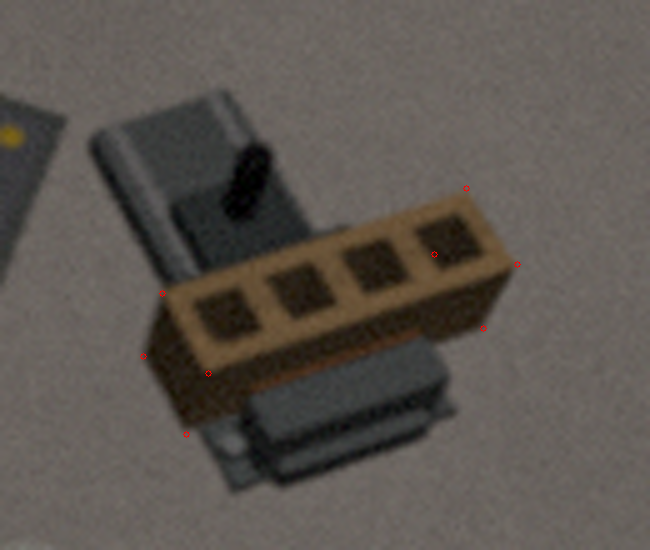

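```bash
python3 - <<'E'
from h import *
import pickle
cs,D=pickle.load(open("d0.pkl","rb"))
c=cs["top"];s=cs["scene"]
a=at_z(c,(70+573/5-.4,165+460/5-.4),.025);b=at_z(c,(70+433/5-.4,165+565/5-.4),.025)
print("bed back",a,b,np.linalg.norm(a-b),np.degrees(np.arctan2(*( (b-a)[[1,0]])))-90, (a+b)/2)
u=np.array([np.cos(np.radians(37.5)),np.sin(np.radians(37.5)),0])
print("vise origin from bed", (a+b)/2+.215*u, "from stand",np.array([.5363,.311,0])+.028*u)
pt=tri([(c,(70+348/5-.4,165+363/5-.4)),(s,(350+255/5-.4,190+155/5-.4))]);print("post top",pt, at_z(c,(70+348/5-.4,165+363/5-.4),.11))
ex=np.array([.5363,.311,0])+.028*u-u*.1164; print("expected post",ex)
# markers: tip & cap points approx
R=(310,180);Q=(180,150)
for n,ct,cb,st,sb in(("orange",(272,92),(97,332),(205,290),(403,303)),("blue",(373,158),(190,390),(150,229),(346,246))):
    P=[tri([(c,(R[0]+x[0]/6-.4,R[1]+x[1]/6-.4)),(s,(Q[0]+y[0]/6-.4,Q[1]+y[1]/6-.4))]) for x,y in((ct,st),(cb,sb))]
    d=P[0]-P[1]; print(n,P[0].round(4),P[1].round(4),np.linalg.norm(d).round(4),"mid",((P[0]+P[1])/2).round(4),"az",np.degrees(np.arctan2(d[1],d[0])),"el",np.degrees(np.arcsin(d[2]/np.linalg.norm(d))))
def cyl(r,h):
    t=np.linspace(0,2*np.pi,40); return [np.r_[np.c_[r*np.cos(t),r*np.sin(t),0*t],np.c_[r*np.cos(t),r*np.sin(t),0*t+h]]]
for t,r,h,ns in(("mug",.04,.09,("top",)),("drink",.032,.19,("top","scene")),("tape",.05,.048,("top","scene"))):
    p=at_z(c,D[t,"top"][0]["at"],h/2); print(t,fit([(cs[n],D[t,n][0]["mask"]) for n in ns],cyl(r,h),[p[0],p[1],0]))
# rack mask fit
t=np.array
parts=[np.array([[x,y,z] for y in(-.095,.095) for x,z in((-.06,0),(.06,0),(.06,.09),(-.06,.0))],float)]
p=at_z(c,D["rack","top"][0]["at"],.04)
for y in(-30,-50): print("rack",fit([(cs[n],D["rack",n][0]["mask"]) for n in cs],parts,[p[0],p[1],np.radians(y)]))
E
```

```text
bed back [0.42132218 0.14981858 0.025     ] [0.36434439 0.22711312 0.025     ] 0.09602559371168252 36.39583971718662 [0.39283328 0.18846585 0.025     ]
vise origin from bed [0.56340425 0.31934956 0.025     ] from stand [0.55851389 0.32804532 0.        ]
post top [0.47027676 0.24962749 0.10763014] [0.4700051  0.24914968 0.11      ]
expected post [0.46616756 0.25718549 0.        ]
orange [ 0.5677 -0.3066  0.1367] [ 0.4753 -0.2421  0.0291] 0.1558 mid [ 0.5215 -0.2743  0.0829] az -34.90335917360965 el 43.657384930086046
blue [ 0.5389 -0.3484  0.1359] [ 0.4479 -0.2845  0.0304] 0.1532 mid [ 0.4934 -0.3165  0.0832] az -35.06638331729154 el 43.49687809858024
mug (array([0.78446952, 0.18349535, 0.29850151]), np.float64(0.09512928442573665))
drink (array([ 0.65520585, -0.45465339,  0.2547098 ]), np.float64(0.3043750448138539))
tape (array([ 0.77743308, -0.18283339,  0.14706471]), np.float64(0.34441897570077085))
rack (array([ 0.47200825, -0.33756168, -0.68658879]), np.float64(0.3614411493013301))
rack (array([ 0.47301282, -0.33827628, -0.67505276]), np.float64(0.3607887721226208))
```

```bash
cat > mv.py <<'E'
import numpy as np, json, sys, os
from scipy.spatial.transform import Rotation as Rn
from rig import read_state
F="cmd.json"
def Rt(az,tilt=0):
    a=np.radians(az); z=np.array([np.cos(a),np.sin(a),0]); x=np.array([0,0,-1.]); R=np.c_[x,np.cross(z,x),z]
    return Rn.from_rotvec(-z*np.radians(tilt)).as_matrix()@R
def load():
    d=json.load(open(F)); return np.array(d["p"]),np.array(d["R"])
def go(p,az,tilt=0,commit=True):
    P,R=load(); R2=Rt(az,tilt)
    d=np.round(R.T@(np.array(p)-P),3); w=np.round(Rn.from_matrix(R.T@R2).as_rotvec(degrees=True),1)
    n=max(np.linalg.norm(d)/.05,np.linalg.norm(w)/8.59)
    Pn=P+R@d; Rnw=R@Rn.from_rotvec(w,degrees=True).as_matrix()
    print("ROW",list(map(float,d)),list(map(float,w)),"min rows",round(n,1),"->",Pn.round(4))
    if commit: json.dump(dict(p=Pn.tolist(),R=Rnw.tolist()),open(F,"w"))
def st():
    s=read_state();P,R=load()
    print("t",s["time_s"],"pos",np.round(s["position"],4),"err",np.round(s["position"]-P,4),"rot err",np.round(Rn.from_matrix(R.T@s["tcp_rot"]).as_rotvec(degrees=True),1),"F",np.round(s["force"],1),"open",round(s["opening"],3),"q",np.round(s["joint_positions"],0))
if not os.path.exists(F):
    json.dump(dict(p=[.218,-.586,.223],R=Rt(-69.56).tolist()),open(F,"w"))
E
python3 - <<'E'
from mv import *
st(); go([.45,-.15,.32],20)
E
```

```text
t 1.6 pos [ 0.2183 -0.5856  0.2225] err [ 0.0003  0.0004 -0.0005] rot err [-0.  0.  0.] F [ 0.6 -0.   0.1] open 0.999 q [-80.  30.  82.  -0.  68. -10.]
ROW [-0.097, 0.37, -0.328] [-89.6, 0.0, 0.0] min rows 10.4 -> [ 0.4502 -0.1494  0.32  ]
```

>>> {"op": "play_rows", "data": {
  "rows": [
    [[-0.097,0.37,-0.328,-89.6,0,0,0.05],[-0.097,0.37,-0.328,-89.6,0,0,0.05],[-0.097,0.37,-0.328,-89.6,0,0,0.05],[-0.097,0.37,-0.328,-89.6,0,0,0.05],[-0.097,0.37,-0.328,-89.6,0,0,0.05],[-0.097,0.37,-0.328,-89.6,0,0,0.05],[-0.097,0.37,-0.328,-89.6,0,0,0.05],[-0.097,0.37,-0.328,-89.6,0,0,0.05],[-0.097,0.37,-0.328,-89.6,0,0,0.05],[-0.097,0.37,-0.328,-89.6,0,0,0.05],[-0.097,0.37,-0.328,-89.6,0,0,0.05],[-0.097,0.37,-0.328,-89.6,0,0,0.05]]
  ]
}}

```text
time_s: 2.8
position: [0.4512, -0.1474, 0.3201]
tcp_rot: [[0.001, -0.346, 0.938], [-0.001, 0.938, 0.346], [-1.0, -0.001, 0.001]]
force: [-0.3, 0.4, -0.7]
opening: 0.577
```

```bash
python3 - <<'E'
from mv import *
st(); go([.47,.2495,.18],37.5)
E
```

```text
t 2.8 pos [ 0.4512 -0.1474  0.3201] err [0.001  0.002  0.0001] rot err [-0.2 -0.  -0.1] F [-0.3  0.4 -0.7] open 0.577 q [-32.  12.  95.  -0.  73. -52.]
ROW [0.14, 0.368, 0.155] [-17.5, 0.0, 0.0] min rows 8.5 -> [0.4697 0.2494 0.18  ]
```

>>> {"op": "play_rows", "data": {
  "rows": [
    [[0.0,0.368,0.155,-17.5,0,0,0.05],[0.0,0.368,0.155,-17.5,0,0,0.05],[0.0,0.368,0.155,-17.5,0,0,0.05],[0.0,0.368,0.155,-17.5,0,0,0.05],[0.0,0.368,0.155,-17.5,0,0,0.05],[0.0,0.368,0.155,-17.5,0,0,0.05],[0.0,0.368,0.155,-17.5,0,0,0.05],[0.0,0.368,0.155,-17.5,0,0,0.05],[0.14,0.368,0.155,-17.5,0,0,0.05],[0.14,0.368,0.155,-17.5,0,0,0.05],[0.14,0.368,0.155,-17.5,0,0,0.05],[0.14,0.368,0.155,-17.5,0,0,0.05]]
  ]
}}

```text
time_s: 4.0
position: [0.466, 0.2474, 0.1743]
tcp_rot: [[-0.013, -0.607, 0.795], [-0.004, 0.795, 0.607], [-1.0, 0.005, -0.013]]
force: [-0.6, -0.4, 0.2]
opening: 0.577
```

```bash
python3 - <<'E'
from mv import *
st()
from h import *
c=cam("top"); save("g1.png",c,roi=(70,165,200,285),k=5)
c=cam("scene"); save("g1s.png",c,roi=(340,150,480,300),k=5)
go([.47,.2495,.074],37.5)
E
```

```text
t 4.0 pos [0.466  0.2474 0.1743] err [-0.0037 -0.002  -0.0057] rot err [0.2 0.7 0.3] F [-0.6 -0.4  0.2] open 0.577 q [ 16.  27.  98.  -0.  56. -22.]
ROW [0.106, -0.0, 0.0] [0.0, 0.0, 0.0] min rows 2.1 -> [0.4697 0.2494 0.074 ]
```

View pics/g1s.png

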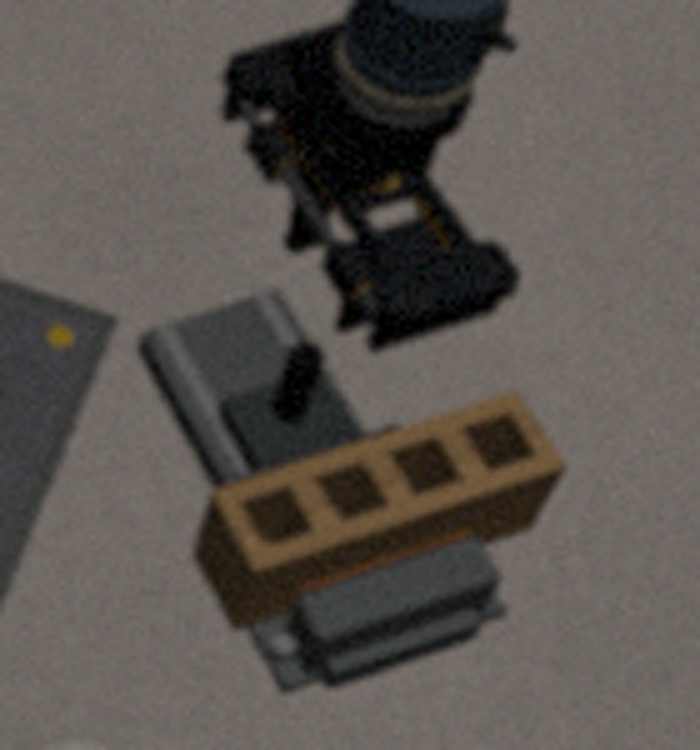

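The image shows the gripper above the vise with its fingers heading for the post (scene crop about 300,370). The stand is still clamped. I'll go down and close on the post.

>>> {"op": "play_rows", "data": {
  "rows": [
    [[0.0,0,0,0,0,0,0.05],[0.05,0,0,0,0,0,0.05],[0.08,0,0,0,0,0,0.05],[0.106,0,0,0,0,0,0.05],[0.106,0,0,0,0,0,0.05],[0.106,0,0,0,0,0,0.05],[0.106,0,0,0,0,0,0.0],[0.106,0,0,0,0,0,0.0],[0.106,0,0,0,0,0,0.0],[0.106,0,0,0,0,0,0.0],[0.106,0,0,0,0,0,0.0],[0.106,0,0,0,0,0,0.0]]
  ]
}}

```text
time_s: 5.3
position: [0.4708, 0.2503, 0.0742]
tcp_rot: [[0.002, -0.609, 0.793], [0.001, 0.793, 0.609], [-1.0, -0.001, 0.002]]
force: [0.9, 2.6, 4.5]
opening: 0.247
```

```bash
python3 - <<'E'
from mv import *
st()
E
```

```text
t 5.3 pos [0.4708 0.2503 0.0742] err [0.0012 0.001  0.0002] rot err [-0.  -0.1 -0. ] F [0.9 2.6 4.5] open 0.247 q [ 16.  36. 102.   0.  41. -22.]
```

>>> {"op": "play_rows", "data": {
  "rows": [
    [[0,0,-0.008,0,0,0,0],[0,0,-0.016,0,0,0,0],[0,0,-0.024,0,0,0,0],[0,0,-0.032,0,0,0,0],[0,0,-0.04,0,0,0,0],[0,0,-0.044,0,0,0,0],[0,0,-0.044,0,0,0,0],[0,0,-0.044,0,0,0,0.05],[0,0,-0.044,0,0,0,0.05],[0,0,-0.044,0,0,0,0.05],[-0.05,0,-0.044,0,0,0,0.05],[-0.1,0,-0.044,0,0,0,0.05]]
  ]
}}

```text
time_s: 6.5
position: [0.4331, 0.2221, 0.172]
tcp_rot: [[-0.008, -0.609, 0.793], [-0.002, 0.793, 0.609], [-1.0, 0.003, -0.008]]
force: [1.4, 0.0, -0.5]
opening: 0.551
```

```bash
python3 - <<'E'
from mv import *
import json
P,R=load(); P=P+R@np.array([-.1,0,-.044]); json.dump(dict(p=P.tolist(),R=R.tolist()),open("cmd.json","w"))
st()
go([.44,.215,.25],37.5)
E
```

```text
t 6.5 pos [0.4331 0.2221 0.172 ] err [-0.0016 -0.0005 -0.002 ] rot err [0.  0.5 0.2] F [ 1.4  0.  -0.5] open 0.551 q [ 14.  24. 104.  -0.  52. -24.]
ROW [-0.076, -0.009, -0.0] [0.0, 0.0, 0.0] min rows 1.5 -> [0.4403 0.2154 0.25  ]
```

>>> {"op": "play_rows", "data": {
  "rows": [
    [[-0.04,-0.009,0,0,0,0,0.087],[-0.076,-0.009,0,0,0,0,0.087],[-0.076,-0.009,0,0,0,0,0.087],[-0.076,-0.009,0,0,0,0,0.087]]
  ]
}}

```text
time_s: 6.9
position: [0.4403, 0.2156, 0.2498]
tcp_rot: [[0.001, -0.609, 0.793], [-0.0, 0.793, 0.609], [-1.0, -0.0, 0.0]]
force: [-1.0, -0.9, 0.3]
opening: 0.853
```

```bash
cat >> h.py <<'E'
def loc(t,parts,z,p0=None,names=("scene","top"),yaws=(0,45,90,135)):
    cs={n:cam(n) for n in names}; tr={n:trace(n,t) for n in names}
    tr={n:r for n,r in tr.items() if r}
    for n in tr: print(t,n,[(round(float(d["p"]),2),np.round(d["at"]).tolist(),int(d["mask"].sum())) for d in tr[n][:3]])
    out=None
    for sub in ([[n] for n in tr]+([list(tr)] if len(tr)>1 else [])):
        obs=[(cs[n],tr[n][0]["mask"]) for n in sub]
        q=p0[:2] if p0 is not None else at_z(cs[sub[0]],tr[sub[0]][0]["at"],z)[:2]
        ys=[p0[2]] if p0 is not None else np.radians(yaws)
        b=min((fit(obs,parts,[q[0],q[1],y]) for y in ys),key=lambda r:r[1])
        print(sub,b[0][:2].round(4),np.degrees(b[0][2]).round(1),"1-IoU",round(b[1],3)); out=b[0]
    return out,cs,tr
BOX=lambda z0,z1:[box(-.028,.028,-.1,.1,z0,z1)]
E
python3 - <<'E'
from mv import *
st()
from h import *
p,cs,tr=loc("stand_center",BOX(.025,.1),.0625,[.5363,.311,np.radians(37.5)])
c=cs["top"]; save("s2.png",c,roi=(70,165,200,285),k=5,pts=proj(c,T(p,BOX(.025,.1)[0])))
c=cs["scene"]; save("s2s.png",c,roi=(340,180,480,300),k=5,pts=proj(c,T(p,BOX(.025,.1)[0])))
E
```

```text
t 6.9 pos [0.4403 0.2156 0.2498] err [ 0.      0.0001 -0.0002] rot err [ 0. -0. -0.] F [-1.  -0.9  0.3] open 0.853 q [ 13.  18.  99.  -0.  63. -25.]
stand_center scene [(0.61, [414.0, 250.0], 1879)]
stand_center top [(0.76, [141.0, 204.0], 1174)]
['scene'] [0.536 0.31 ] 37.2 1-IoU 0.092
['top'] [0.542  0.3048] 36.4 1-IoU 0.485
['scene', 'top'] [0.5369 0.3103] 37.0 1-IoU 0.291
```

View pics/s2.png

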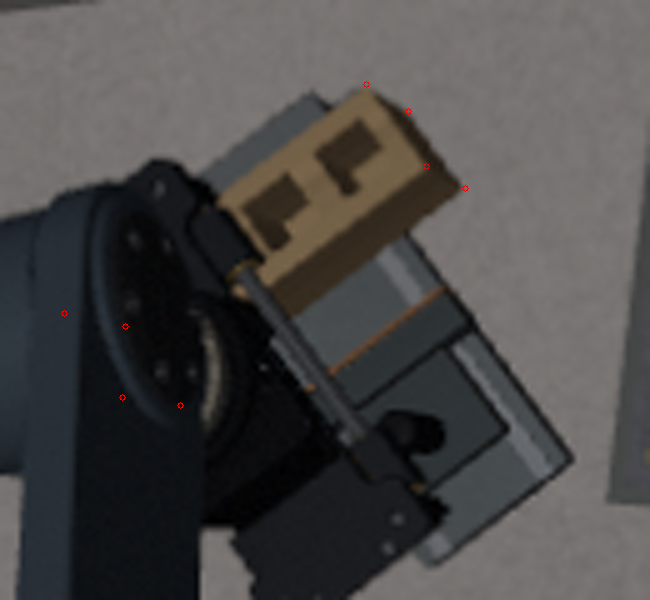

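View pics/s2s.png

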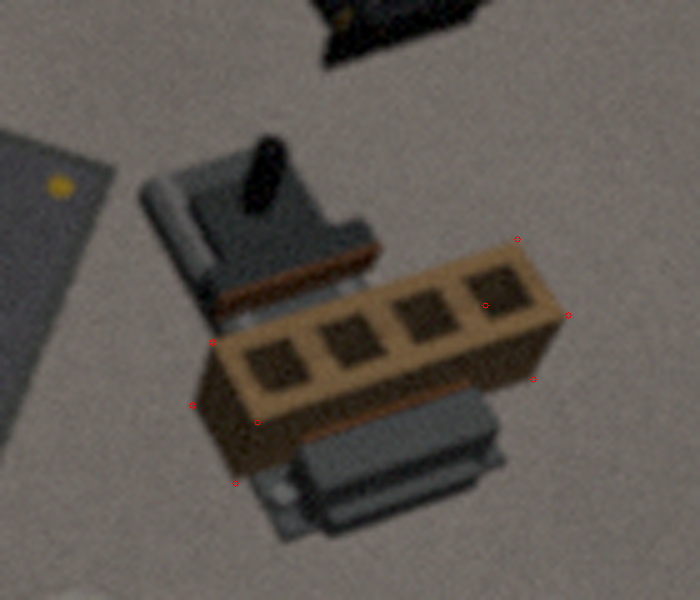

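The jaw is open (scene crop: gap between 300,280 and the stand) and the stand hasn't moved. Next I grip the stand.

```bash
python3 - <<'E'
from mv import *
go([.5363,.311,.20],37.3); go([.5363,.311,.063],37.3)
E
```

```text
ROW [0.05, 0.017, 0.134] [0.2, 0.0, 0.0] min rows 2.9 -> [0.5362 0.3106 0.2   ]
ROW [0.137, 0.0, 0.0] [0.0, 0.0, 0.0] min rows 2.7 -> [0.5362 0.3106 0.063 ]
```

>>> {"op": "play_rows", "data": {
  "rows": [
    [[0.02,0.01,0.05,0,0,0,0.087],[0.04,0.017,0.1,0.2,0,0,0.087],[0.05,0.017,0.134,0.2,0,0,0.087],[0.05,0.017,0.134,0.2,0,0,0.087],[0.05,0.017,0.134,0.2,0,0,0.087],[0.05,0.017,0.134,0.2,0,0,0.087]]
  ]
}}

```text
time_s: 7.7
position: [0.535, 0.3103, 0.1987]
tcp_rot: [[-0.003, -0.607, 0.795], [-0.001, 0.795, 0.607], [-1.0, 0.001, -0.003]]
force: [-0.1, 0.5, -0.2]
opening: 0.998
```

>>> {"op": "play_rows", "data": {
  "rows": [
    [[0.04,0,0,0,0,0,0.087],[0.07,0,0,0,0,0,0.087],[0.1,0,0,0,0,0,0.087],[0.12,0,0,0,0,0,0.087],[0.137,0,0,0,0,0,0.087],[0.137,0,0,0,0,0,0.087],[0.137,0,0,0,0,0,0.087],[0.137,0,0,0,0,0,0.04],[0.137,0,0,0,0,0,0.04],[0.137,0,0,0,0,0,0.04],[0.137,0,0,0,0,0,0.04],[0.137,0,0,0,0,0,0.04]]
  ]
}}

```text
time_s: 8.9
position: [0.5364, 0.311, 0.0629]
tcp_rot: [[0.0, -0.607, 0.795], [0.0, 0.795, 0.607], [-1.0, -0.0, 0.0]]
force: [-0.2, -0.1, -1.6]
opening: 0.64
```

```bash
python3 - <<'E'
from mv import *
st();go([.515,.295,.22],37.3)
E
```

```text
t 8.9 pos [0.5364 0.311  0.0629] err [ 0.0003  0.0004 -0.0001] rot err [-0. -0. -0.] F [-0.2 -0.1 -1.6] open 0.64 q [ 20.  42.  90.  -0.  49. -18.]
ROW [-0.157, 0.0, -0.026] [0.0, 0.0, 0.0] min rows 3.2 -> [0.5155 0.2948 0.22  ]
```

>>> {"op": "play_rows", "data": {
  "rows": [
    [[-0.01,0,-0.002,0,0,0,0.04],[-0.03,0,-0.004,0,0,0,0.04],[-0.06,0,-0.01,0,0,0,0.04],[-0.09,0,-0.015,0,0,0,0.04],[-0.12,0,-0.02,0,0,0,0.04],[-0.157,0,-0.026,0,0,0,0.04],[-0.157,0,-0.026,0,0,0,0.04],[-0.157,0,-0.026,0,0,0,0.04],[-0.157,0,-0.026,0,0,0,0.04]]
  ]
}}

```text
time_s: 9.8
position: [0.5142, 0.2947, 0.2177]
tcp_rot: [[-0.004, -0.607, 0.795], [-0.001, 0.795, 0.607], [-1.0, 0.001, -0.004]]
force: [0.6, 0.5, -4.7]
opening: 0.64
```

```bash
python3 - <<'E'
from mv import *
st();go([.518,.0325,.22],83.7);go([.518,.0325,.041],83.7)
E
```

```text
t 9.8 pos [0.5142 0.2947 0.2177] err [-0.0013 -0.0001 -0.0023] rot err [-0.   0.2  0.1] F [ 0.6  0.5 -4.7] open 0.64 q [ 19.  28.  87.   0.  65. -18.]
ROW [0.0, -0.21, -0.157] [-46.4, 0.0, 0.0] min rows 5.4 -> [0.518  0.0326 0.22  ]
ROW [0.179, 0.0, -0.0] [0.0, 0.0, 0.0] min rows 3.6 -> [0.518  0.0326 0.041 ]
```

>>> {"op": "play_rows", "data": {
  "rows": [
    [[0,-0.03,-0.02,-6,0,0,0.04],[0,-0.055,-0.04,-12,0,0,0.04],[0,-0.08,-0.06,-18,0,0,0.04],[0,-0.105,-0.08,-24,0,0,0.04],[0,-0.13,-0.1,-30,0,0,0.04],[0,-0.155,-0.12,-36,0,0,0.04],[0,-0.18,-0.14,-42,0,0,0.04],[0,-0.21,-0.157,-46.4,0,0,0.04],[0,-0.21,-0.157,-46.4,0,0,0.04],[0,-0.21,-0.157,-46.4,0,0,0.04]]
  ]
}}

```text
time_s: 10.8
position: [0.5174, 0.0326, 0.2178]
tcp_rot: [[-0.004, -0.994, 0.112], [0.001, 0.112, 0.994], [-1.0, 0.004, 0.001]]
force: [0.4, -0.7, -4.3]
opening: 0.639
```

>>> {"op": "play_rows", "data": {
  "rows": [
    [[0.03,0,0,0,0,0,0.04],[0.06,0,0,0,0,0,0.04],[0.09,0,0,0,0,0,0.04],[0.12,0,0,0,0,0,0.04],[0.145,0,0,0,0,0,0.04],[0.165,0,0,0,0,0,0.04],[0.174,0,0,0,0,0,0.04],[0.179,0,0,0,0,0,0.04],[0.179,0,0,0,0,0,0.04],[0.179,0,0,0,0,0,0.04]]
  ]
}}

```text
time_s: 11.8
position: [0.519, 0.0332, 0.0412]
tcp_rot: [[0.002, -0.994, 0.109], [-0.0, 0.109, 0.994], [-1.0, -0.002, 0.0]]
force: [0.2, -0.2, -5.0]
opening: 0.645
```

```bash
python3 - <<'E'
from mv import *
st()
E
```

```text
t 11.8 pos [0.519  0.0332 0.0412] err [0.0009 0.0006 0.0002] rot err [-0.  -0.  -0.1] F [ 0.2 -0.2 -5. ] open 0.645 q [ -9.  39. 105.   0.  36. -92.]
```

>>> {"op": "play_rows", "data": {
  "rows": [
    [[0.001,0,0,0,0,0,0.04],[0.002,0,0,0,0,0,0.04],[0.002,0,0,0,0,0,0.04],[0.002,0,0,0,0,0,0.083],[0.002,0,0,0,0,0,0.083],[0.002,0,0,0,0,0,0.083],[-0.03,0,0,0,0,0,0.083],[-0.08,0,0,0,0,0,0.083],[-0.12,0,0,0,0,0,0.083],[-0.16,0,0,0,0,0,0.083],[-0.16,0,0,0,0,0,0.083]]
  ]
}}

```text
time_s: 12.9
position: [0.5223, 0.0326, 0.2064]
tcp_rot: [[0.013, -0.994, 0.109], [-0.002, 0.109, 0.994], [-1.0, -0.013, -0.001]]
force: [1.4, 1.3, -0.3]
opening: 0.953
```

```bash
python3 - <<'E'
from mv import *
P,R=load(); P=P+R@np.array([-.16,0,0]); json.dump(dict(p=P.tolist(),R=R.tolist()),open("cmd.json","w"))
st()
from h import *
s,cs,_=loc("stand_center",BOX(.001,.076),.038,[.518,.0325,np.radians(83.7)])
b,cs,_=loc("blank_center",BOX(0,.075),.038,[.530,-.1125,np.radians(76)])
for n in cs: cv2.imwrite(f"pics/p3_{n}.png",cs[n]["pixels"][:,:,::-1])
E
```

```text
t 12.9 pos [0.5223 0.0326 0.2064] err [ 0.0043 -0.0001  0.0054] rot err [-0.   0.  -0.8] F [ 1.4  1.3 -0.3] open 0.953 q [ -9.  23.  98.   0.  58. -92.]
stand_center scene [(0.8, [323.0, 232.0], 1369), (0.18, [277.0, 220.0], 1520)]
stand_center top [(0.8, [229.0, 242.0], 622), (0.5, [339.0, 216.0], 435)]
['scene'] [0.5201 0.0315] 83.9 1-IoU 0.056
['top'] [0.5186 0.0267] 84.7 1-IoU 0.651
['scene', 'top'] [0.5199 0.0315] 84.4 1-IoU 0.355
blank_center scene [(0.72, [278.0, 223.0], 1496)]
blank_center top [(0.25, [301.0, 124.0], 765)]
['scene'] [ 0.5292 -0.1152] 76.0 1-IoU 0.061
['top'] [ 0.53   -0.1125] 76.0 1-IoU 1.0
['scene', 'top'] [ 0.5292 -0.1152] 76.0 1-IoU 0.53
```

View pics/p3_top.png

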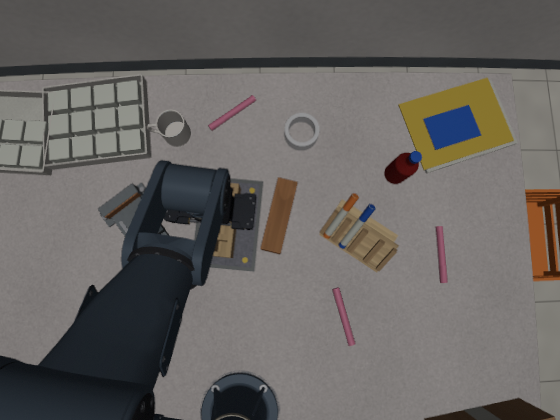

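View pics/p3_scene.png

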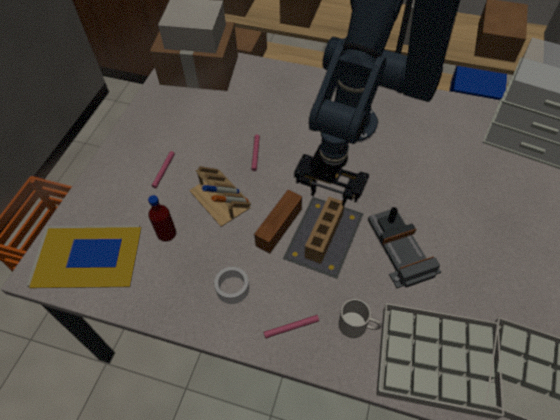

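The stand is upright in the middle of the mat (scene 323,232) and the blank is unmoved at (278,222). I'll fetch the blank.

```bash
python3 - <<'E'
from mv import *
st();go([.530,-.113,.20],76);go([.530,-.113,.038],76)
E
```

```text
t 13.3 pos [0.5175 0.0331 0.1992] err [-0.0005  0.0005 -0.0018] rot err [ 0.  -0.   0.2] F [-0.4  0.7 -0.8] open 0.952 q [ -9.  24.  99.   0.  58. -92.]
ROW [0.001, -0.028, -0.143] [7.7, 0.0, 0.0] min rows 2.9 -> [ 0.5303 -0.1126  0.2   ]
ROW [0.162, 0.0, -0.0] [0.0, 0.0, 0.0] min rows 3.2 -> [ 0.5303 -0.1126  0.038 ]
```

>>> {"op": "play_rows", "data": {
  "rows": [
    [[0,-0.01,-0.05,3,0,0,0.087],[0,-0.02,-0.1,6,0,0,0.087],[0.001,-0.028,-0.143,7.7,0,0,0.087],[0.001,-0.028,-0.143,7.7,0,0,0.087],[0.001,-0.028,-0.143,7.7,0,0,0.087],[0.001,-0.028,-0.143,7.7,0,0,0.087]]
  ]
}}

```text
time_s: 13.9
position: [0.5298, -0.111, 0.1988]
tcp_rot: [[-0.002, -0.971, 0.241], [0.001, 0.241, 0.971], [-1.0, 0.002, 0.001]]
force: [0.4, 0.3, 0.0]
opening: 1.002
```

>>> {"op": "play_rows", "data": {
  "rows": [
    [[0.04,0,0,0,0,0,0.087],[0.08,0,0,0,0,0,0.087],[0.11,0,0,0,0,0,0.087],[0.14,0,0,0,0,0,0.087],[0.162,0,0,0,0,0,0.087],[0.162,0,0,0,0,0,0.087],[0.162,0,0,0,0,0,0.087],[0.162,0,0,0,0,0,0.04],[0.162,0,0,0,0,0,0.04],[0.162,0,0,0,0,0,0.04],[0.162,0,0,0,0,0,0.04],[0.162,0,0,0,0,0,0.04]]
  ]
}}

```text
time_s: 15.1
position: [0.531, -0.113, 0.0382]
tcp_rot: [[0.001, -0.971, 0.241], [-0.002, 0.241, 0.971], [-1.0, -0.002, -0.001]]
force: [-0.9, -1.6, 2.7]
opening: 0.642
```

```bash
python3 - <<'E'
from mv import *
st();go([.530,-.113,.25],76)
E
```

```text
t 15.1 pos [ 0.531  -0.113   0.0382] err [ 0.0007 -0.0004  0.0002] rot err [-0.   0.1 -0.1] F [-0.9 -1.6  2.7] open 0.642 q [ -24.   40.  102.   -0.   38. -100.]
ROW [-0.212, 0.0, -0.0] [0.0, 0.0, 0.0] min rows 4.2 -> [ 0.5303 -0.1126  0.25  ]
```

>>> {"op": "play_rows", "data": {
  "rows": [
    [[-0.02,0,0,0,0,0,0.04],[-0.05,0,0,0,0,0,0.04],[-0.09,0,0,0,0,0,0.04],[-0.13,0,0,0,0,0,0.04],[-0.17,0,0,0,0,0,0.04],[-0.212,0,0,0,0,0,0.04],[-0.212,0,0,0,0,0,0.04],[-0.212,0,0,0,0,0,0.04]]
  ]
}}

```text
time_s: 15.9
position: [0.5298, -0.1118, 0.2493]
tcp_rot: [[-0.001, -0.97, 0.241], [0.0, 0.241, 0.97], [-1.0, 0.001, 0.0]]
force: [0.0, -0.6, -6.0]
opening: 0.642
```

```bash
python3 - <<'E'
from mv import *
from h import *
st()
loc("blank_center",BOX(.211,.286),.25,[.530,-.113,np.radians(76)],names=("scene",))
# vise pose w/ open jaw, post & bed
c=cam("top");s=cam("scene")
save("v4.png",c,roi=(70,165,200,285),k=5); save("v4s.png",s,roi=(340,180,480,300),k=5)
E
```

```text
t 15.9 pos [ 0.5298 -0.1118  0.2493] err [-0.0004  0.0007 -0.0007] rot err [ 0. -0.  0.] F [ 0.  -0.6 -6. ] open 0.642 q [ -24.   22.   92.    0.   66. -100.]
blank_center scene [(0.71, [267.0, 190.0], 1286)]
['scene'] [ 0.5308 -0.1119] 76.0 1-IoU 0.384
```

View pics/v4.png

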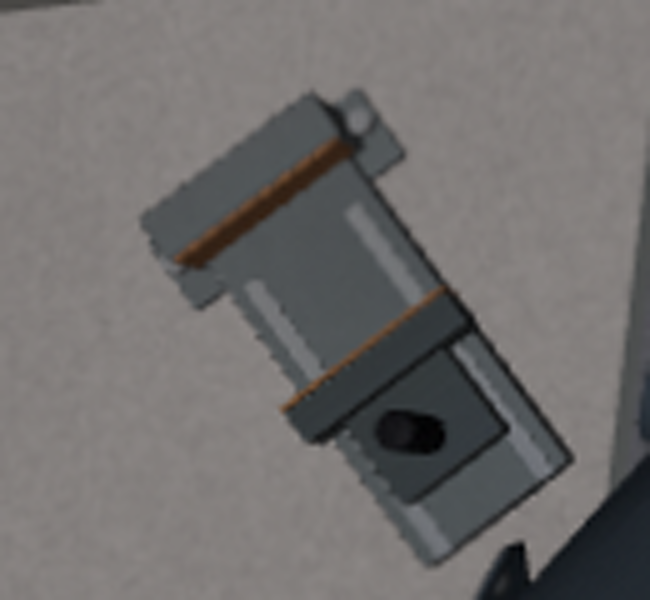

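View pics/v4s.png

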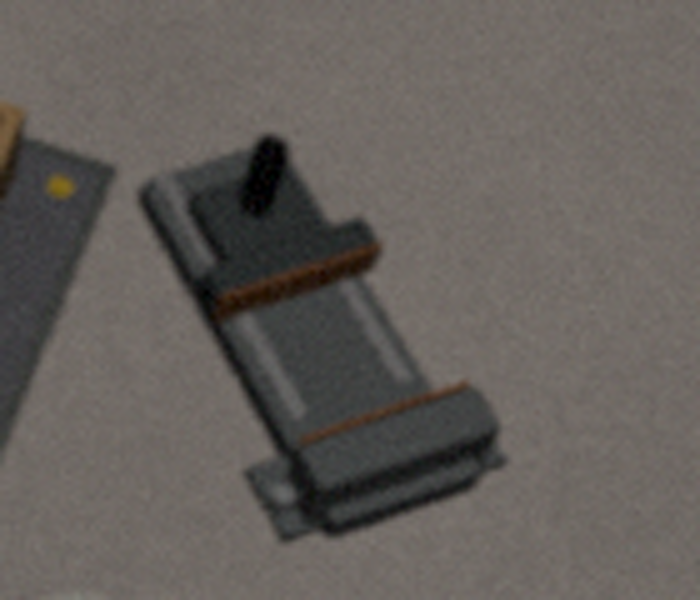

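```bash
python3 - <<'E'
from h import *
c=cam("top");s=cam("scene")
a=lambda x,y:(70+x/5-.4,165+y/5-.4)
b=lambda x,y:(340+x/5-.4,180+y/5-.4)
A,B=at_z(c,a(337,138),.057),at_z(c,a(177,259),.057)
print("top",A,B,np.linalg.norm(A-B),(A+B)/2,np.degrees(np.arctan2(B[1]-A[1],B[0]-A[0]))-90)
A,B=at_z(s,b(298,440),.057),at_z(s,b(469,383),.057)
print("scene",A,B,np.linalg.norm(A-B),(A+B)/2,np.degrees(np.arctan2(B[1]-A[1],B[0]-A[0]))-90)
E
```

```text
top [0.59866318 0.27698694 0.057     ] [0.53250648 0.36458324 0.057     ] 0.10977168218259814 [0.56558483 0.32078509 0.057     ] 37.061760634663216
scene [0.59915202 0.27526282 0.057     ] [0.53280713 0.36535198 0.057     ] 0.1118825261028873 [0.56597958 0.3203074  0.057     ] 36.36926631258011
```

```bash
python3 - <<'E'
from mv import *
go([.5397,.3015,.25],37.2);go([.5397,.3015,.065],37.2)
E
```

```text
ROW [-0.0, 0.091, 0.404] [38.8, 0.0, 0.0] min rows 8.3 -> [0.5394 0.3014 0.25  ]
ROW [0.185, -0.0, 0.0] [0.0, 0.0, 0.0] min rows 3.7 -> [0.5394 0.3014 0.065 ]
```

>>> {"op": "play_rows", "data": {
  "rows": [
    [[0,0.009,0.04,4,0,0,0.04],[0,0.018,0.08,8,0,0,0.04],[0,0.028,0.125,12,0,0,0.04],[0,0.038,0.17,16,0,0,0.04],[0,0.048,0.215,21,0,0,0.04],[0,0.058,0.26,25,0,0,0.04],[0,0.068,0.305,30,0,0,0.04],[0,0.079,0.35,34,0,0,0.04],[0,0.091,0.404,38.8,0,0,0.04],[0,0.091,0.404,38.8,0,0,0.04],[0,0.091,0.404,38.8,0,0,0.04],[0,0.091,0.404,38.8,0,0,0.04]]
  ]
}}

```text
time_s: 17.4
position: [0.5391, 0.3009, 0.2484]
tcp_rot: [[-0.002, -0.606, 0.796], [-0.002, 0.796, 0.606], [-1.0, 0.0, -0.003]]
force: [0.6, -0.5, -3.9]
opening: 0.638
```

>>> {"op": "play_rows", "data": {
  "rows": [
    [[0.03,0,0,0,0,0,0.04],[0.06,0,0,0,0,0,0.04],[0.09,0,0,0,0,0,0.04],[0.12,0,0,0,0,0,0.04],[0.145,0,0,0,0,0,0.04],[0.165,0,0,0,0,0,0.04],[0.178,0,0,0,0,0,0.04],[0.185,0,0,0,0,0,0.04],[0.185,0,0,0,0,0,0.04],[0.185,0,0,0,0,0,0.04]]
  ]
}}

```text
time_s: 18.4
position: [0.5407, 0.3018, 0.0655]
tcp_rot: [[0.002, -0.605, 0.796], [0.001, 0.796, 0.605], [-1.0, -0.001, 0.002]]
force: [-0.3, 0.8, -5.4]
opening: 0.643
```

```bash
python3 - <<'E'
from mv import *
from h import *
st()
s=cam("scene");c=cam("top"); save("v5s.png",s,roi=(340,150,480,300),k=5);save("v5.png",c,roi=(50,130,200,285),k=4)
E
```

```text
t 18.4 pos [0.5407 0.3018 0.0655] err [0.0012 0.0003 0.0005] rot err [ 0.  -0.1 -0. ] F [-0.3  0.8 -5.4] open 0.643 q [ 19.  41.  90.  -0.  49. -18.]
```

View pics/v5s.png

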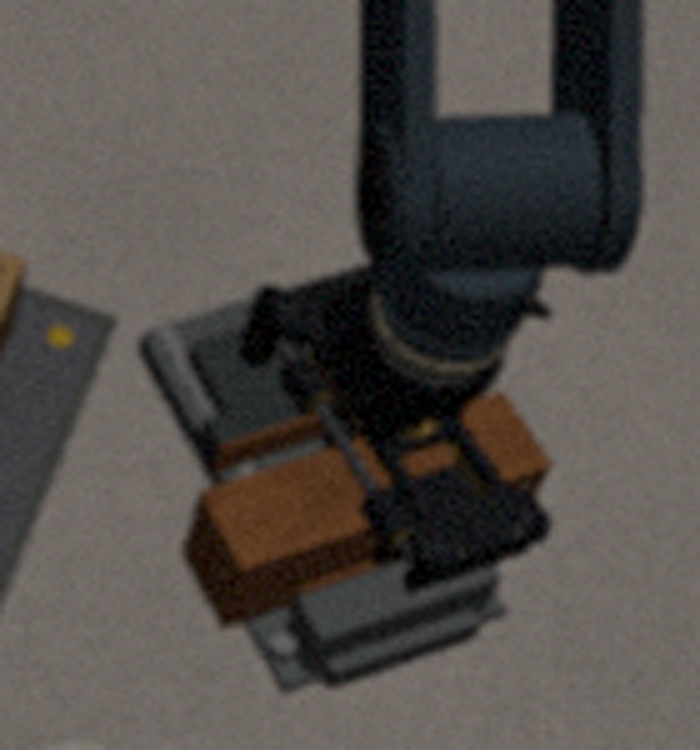

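>>> {"op": "play_rows", "data": {
  "rows": [
    [[0.0015,0,0,0,0,0,0.04],[0.0025,0,0,0,0,0,0.04],[0.0025,0,0,0,0,0,0.04],[0.0025,0,0,0,0,0,0.08],[0.0025,0,0,0,0,0,0.08],[0.0025,0,0,0,0,0,0.08],[-0.03,0,0,0,0,0,0.08],[-0.08,0,0,0,0,0,0.08],[-0.13,0,0,0,0,0,0.08],[-0.185,0,0,0,0,0,0.05],[-0.185,0,0,0,0,0,0.05]]
  ]
}}

```text
time_s: 19.6
position: [0.5439, 0.3035, 0.2575]
tcp_rot: [[0.015, -0.605, 0.796], [0.005, 0.796, 0.605], [-1.0, -0.005, 0.015]]
force: [0.5, -0.0, 0.3]
opening: 0.813
```

```bash
python3 - <<'E'
from mv import *
from h import *
P,R=load(); P=P+R@np.array([-.185,0,0]); json.dump(dict(p=P.tolist(),R=R.tolist()),open("cmd.json","w"))
st()
b,cs,tr=loc("blank_center",BOX(.025,.1),.06,[.5397,.3015,np.radians(37.2)],names=("scene","top"))
save("v6s.png",cs["scene"],roi=(340,150,480,300),k=5,pts=proj(cs["scene"],T(b,BOX(.025,.1)[0])))
save("v6.png",cs["top"],roi=(50,130,200,285),k=4)
E
```

```text
t 19.6 pos [0.5439 0.3035 0.2575] err [0.0045 0.0021 0.0075] rot err [-0.  -0.9 -0.3] F [ 0.5 -0.   0.3] open 0.813 q [ 19.  28.  81.   0.  71. -18.]
blank_center scene [(0.7, [412.0, 251.0], 1735)]
blank_center top [(0.61, [134.0, 211.0], 1774)]
['scene'] [0.541  0.3013] 37.3 1-IoU 0.127
['top'] [0.5387 0.3034] 38.0 1-IoU 0.229
['scene', 'top'] [0.5389 0.3029] 38.1 1-IoU 0.179
```

View pics/v6s.png

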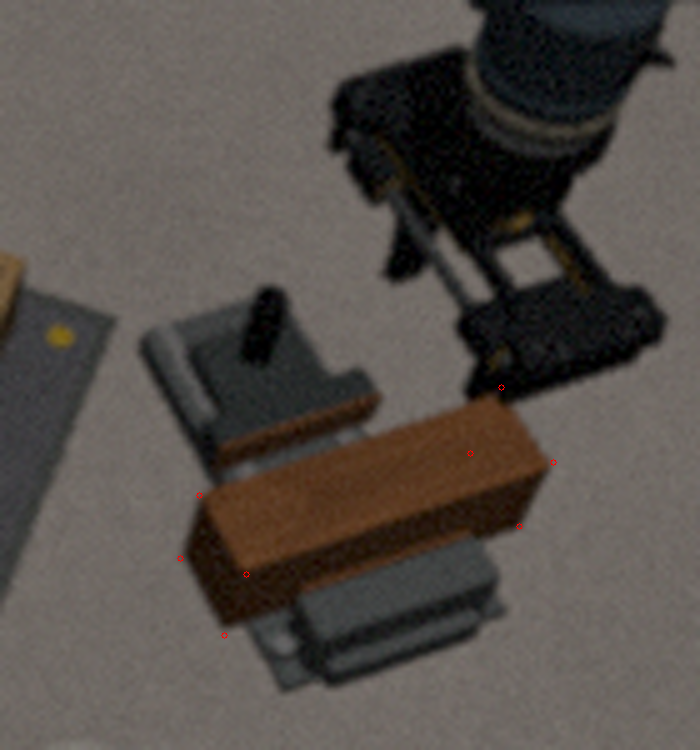

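The blank stands on the bed between the jaws (scene crop centre 370,500). The measured offset along the jaws is under 1 mm. Next I close the jaw using the post.

```bash
python3 - <<'E'
from mv import *
st();go([.4355,.2233,.18],37.2);go([.4355,.2233,.074],37.2)
E
```

```text
t 19.8 pos [0.5386 0.3015 0.2481] err [-0.0008  0.     -0.0019] rot err [-0.   0.2  0.1] F [-0.1 -0.2  0. ] open 0.646 q [ 19.  28.  81.  -0.  71. -18.]
ROW [0.07, 0.001, -0.13] [0.0, 0.0, 0.0] min rows 3.0 -> [0.4353 0.2236 0.18  ]
ROW [0.106, -0.0, -0.0] [0.0, 0.0, 0.0] min rows 2.1 -> [0.4353 0.2236 0.074 ]
```

>>> {"op": "play_rows", "data": {
  "rows": [
    [[0.01,0,-0.045,0,0,0,0.045],[0.03,0,-0.09,0,0,0,0.045],[0.07,0.001,-0.13,0,0,0,0.045],[0.07,0.001,-0.13,0,0,0,0.045],[0.07,0.001,-0.13,0,0,0,0.045],[0.07,0.001,-0.13,0,0,0,0.045]]
  ]
}}

```text
time_s: 20.4
position: [0.4372, 0.2245, 0.1793]
tcp_rot: [[0.001, -0.605, 0.796], [0.0, 0.796, 0.605], [-1.0, -0.0, 0.001]]
force: [1.3, -0.9, 0.3]
opening: 0.519
```

>>> {"op": "play_rows", "data": {
  "rows": [
    [[0.04,0,0,0,0,0,0.045],[0.08,0,0,0,0,0,0.045],[0.106,0,0,0,0,0,0.045],[0.106,0,0,0,0,0,0.045],[0.106,0,0,0,0,0,0.045],[0.106,0,0,0,0,0,0],[0.106,0,0,0,0,0,0],[0.106,0,0,0,0,0,0],[0.106,0,0,0,0,0,0],[0.106,0,0,0,0,0,0]]
  ]
}}

```text
time_s: 21.4
position: [0.4359, 0.224, 0.0744]
tcp_rot: [[0.001, -0.605, 0.796], [0.0, 0.796, 0.605], [-1.0, -0.001, 0.001]]
force: [-0.5, -0.5, 5.7]
opening: 0.245
```

```bash
python3 - <<'E'
from mv import *
st()
E
```

```text
t 21.4 pos [0.4359 0.224  0.0744] err [0.0006 0.0004 0.0004] rot err [-0.  -0.1 -0. ] F [-0.5 -0.5  5.7] open 0.245 q [ 14.  34. 109.  -0.  37. -23.]
```

>>> {"op": "play_rows", "data": {
  "rows": [
    [[0,0,0.007,0,0,0,0],[0,0,0.014,0,0,0,0],[0,0,0.021,0,0,0,0],[0,0,0.028,0,0,0,0],[0,0,0.034,0,0,0,0],[0,0,0.037,0,0,0,0],[0,0,0.039,0,0,0,0],[0,0,0.041,0,0,0,0],[0,0,0.042,0,0,0,0],[0,0,0.043,0,0,0,0],[0,0,0.043,0,0,0,0]]
  ]
}}

```text
time_s: 22.5
position: [0.4689, 0.2488, 0.0744]
tcp_rot: [[-0.002, -0.606, 0.796], [-0.002, 0.796, 0.606], [-1.0, -0.001, -0.003]]
force: [-0.7, -4.3, 8.9]
opening: 0.241
```

>>> {"op": "play_rows", "data": {
  "rows": [
    [[0,0,0.001,0,0,0,0],[0,0,0.001,0,0,0,0]]
  ]
}}

```text
time_s: 22.7
position: [0.4697, 0.2494, 0.0744]
tcp_rot: [[-0.002, -0.606, 0.796], [-0.002, 0.796, 0.606], [-1.0, -0.001, -0.003]]
force: [-2.4, -4.2, 7.3]
opening: 0.245
```

>>> {"op": "play_rows", "data": {
  "rows": [
    [[0,0,0.001,0,0,0,0],[0,0,0.001,0,0,0,0]]
  ]
}}

```text
time_s: 22.9
position: [0.4698, 0.2495, 0.0744]
tcp_rot: [[-0.003, -0.606, 0.795], [-0.003, 0.795, 0.606], [-1.0, -0.001, -0.004]]
force: [-3.3, -7.0, 8.7]
opening: 0.244
```

>>> {"op": "play_rows", "data": {
  "rows": [
    [[0,0,0.001,0,0,0,0],[0,0,0.002,0,0,0,0],[0,0,0.002,0,0,0,0]]
  ]
}}

```text
time_s: 23.2
position: [0.4708, 0.2502, 0.0744]
tcp_rot: [[-0.005, -0.606, 0.795], [-0.004, 0.795, 0.606], [-1.0, -0.0, -0.006]]
force: [-3.7, -7.6, 10.9]
opening: 0.244
```

>>> {"op": "play_rows", "data": {
  "rows": [
    [[0,0,0.001,0,0,0,0],[0,0,0.002,0,0,0,0],[0,0,0.002,0,0,0,0]]
  ]
}}

```text
time_s: 23.5
position: [0.4715, 0.2509, 0.0744]
tcp_rot: [[-0.006, -0.607, 0.795], [-0.005, 0.795, 0.607], [-1.0, -0.0, -0.008]]
force: [-6.3, -8.9, 10.7]
opening: 0.243
```

>>> {"op": "play_rows", "data": {
  "rows": [
    [[0,0,0.001,0,0,0,0],[0,0,0.002,0,0,0,0],[0,0,0.003,0,0,0,0],[0,0,0.003,0,0,0,0]]
  ]
}}

```text
time_s: 23.9
position: [0.4715, 0.2509, 0.0743]
tcp_rot: [[-0.012, -0.608, 0.794], [-0.009, 0.794, 0.608], [-1.0, 0.0, -0.015]]
force: [-6.9, -14.3, 15.7]
opening: 0.248
```

>>> {"op": "play_rows", "data": {
  "rows": [
    [[0,0,-0.003,0,0,0,0],[0,0,-0.006,0,0,0,0],[0,0,-0.006,0,0,0,0],[0,0,-0.006,0,0,0,0.045],[0,0,-0.006,0,0,0,0.045],[0,0,-0.006,0,0,0,0.045],[-0.05,0,-0.006,0,0,0,0.045],[-0.1,0,-0.006,0,0,0,0.045],[-0.2,0,-0.006,0,0,0,0.045],[-0.2,0,-0.006,0,0,0,0.045],[-0.2,0,-0.006,0,0,0,0.045],[-0.2,0,-0.006,0,0,0,0.045]]
  ]
}}

```text
time_s: 25.1
position: [0.4727, 0.2522, 0.2747]
tcp_rot: [[0.003, -0.605, 0.796], [0.001, 0.796, 0.605], [-1.0, -0.001, 0.003]]
force: [-0.0, 0.1, -0.3]
opening: 0.52
```

```bash
python3 - <<'E'
from mv import *
from h import *
P,R=load(); P=P+R@np.array([-.2,0,.046]); json.dump(dict(p=P.tolist(),R=R.tolist()),open("cmd.json","w"))
st()
go([.50,-.12,.33],50)
E
```

```text
t 25.1 pos [0.4727 0.2522 0.2747] err [0.0008 0.0008 0.0007] rot err [-0.  -0.2 -0.1] F [-0.   0.1 -0.3] open 0.52 q [ 16.  20.  91.   0.  69. -21.]
ROW [-0.056, -0.313, -0.202] [-12.8, 0.0, 0.0] min rows 7.5 -> [ 0.5005 -0.12    0.33  ]
```

>>> {"op": "play_rows", "data": {
  "rows": [
    [[-0.056,-0.313,-0.202,-12.8,0,0,0.045],[-0.056,-0.313,-0.202,-12.8,0,0,0.045],[-0.056,-0.313,-0.202,-12.8,0,0,0.045],[-0.056,-0.313,-0.202,-12.8,0,0,0.045],[-0.056,-0.313,-0.202,-12.8,0,0,0.045],[-0.056,-0.313,-0.202,-12.8,0,0,0.045],[-0.056,-0.313,-0.202,-12.8,0,0,0.045],[-0.056,-0.313,-0.202,-12.8,0,0,0.045],[-0.056,-0.313,-0.202,-12.8,0,0,0.045],[-0.056,-0.313,-0.202,-12.8,0,0,0.045]]
  ]
}}

```text
time_s: 26.1
position: [0.4998, -0.1195, 0.3272]
tcp_rot: [[-0.004, -0.765, 0.644], [0.003, 0.644, 0.765], [-1.0, 0.005, -0.001]]
force: [0.2, -0.6, 0.6]
opening: 0.517
```

```bash
python3 - <<'E'
from mv import *
from h import *
st()
b,cs,tr=loc("blank_center",BOX(.025,.1),.06,[.5397,.3015,np.radians(37.2)])
P=BOX(.025,.1)[0]
save("v7s.png",cs["scene"],roi=(340,180,480,300),k=5,pts=proj(cs["scene"],T(b,P)))
save("v7.png",cs["top"],roi=(70,165,200,285),k=5,pts=proj(cs["top"],T(b,P)))
for n in cs: cv2.imwrite(f"pics/p7_{n}.png",cs[n]["pixels"][:,:,::-1])
s,cs,_=loc("stand_center",BOX(.001,.076),.038,[.519,.032,np.radians(83.9)])
E
```

```text
t 26.1 pos [ 0.4998 -0.1195  0.3272] err [-0.0008  0.0005 -0.0028] rot err [0.1 0.  0.3] F [ 0.2 -0.6  0.6] open 0.517 q [-26.  15.  90.   0.  76. -76.]
blank_center scene [(0.81, [408.0, 250.0], 1820), (0.49, [401.0, 239.0], 2155)]
blank_center top [(0.92, [123.0, 212.0], 2084)]
['scene'] [0.5396 0.3045] 37.5 1-IoU 0.092
['top'] [0.5418 0.3051] 37.0 1-IoU 0.09
['scene', 'top'] [0.5408 0.3048] 37.3 1-IoU 0.098
stand_center scene [(0.6, [322.0, 231.0], 1384)]
stand_center top [(0.7, [221.0, 206.0], 395), (0.58, [151.0, 241.0], 2636), (0.35, [148.0, 228.0], 900)]
['scene'] [0.5213 0.0311] 83.5 1-IoU 0.05
['top'] [0.5254 0.0255] 105.6 1-IoU 0.767
['scene', 'top'] [0.5215 0.0313] 83.5 1-IoU 0.418
```

View pics/v7.png

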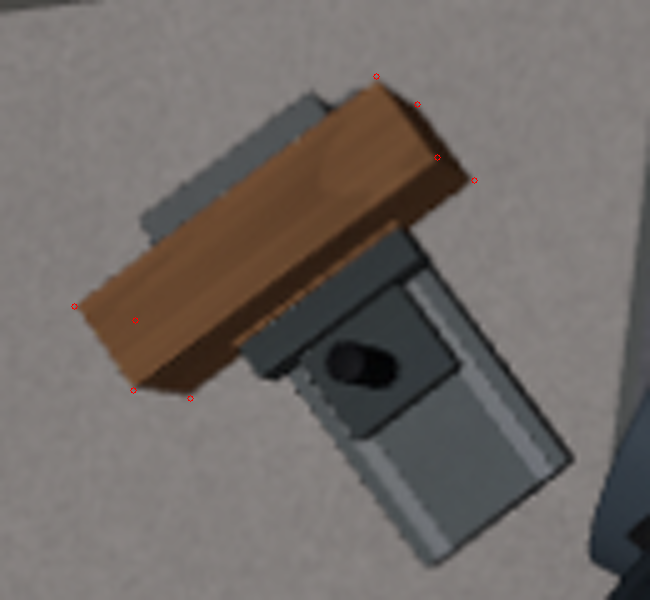

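View pics/v7s.png

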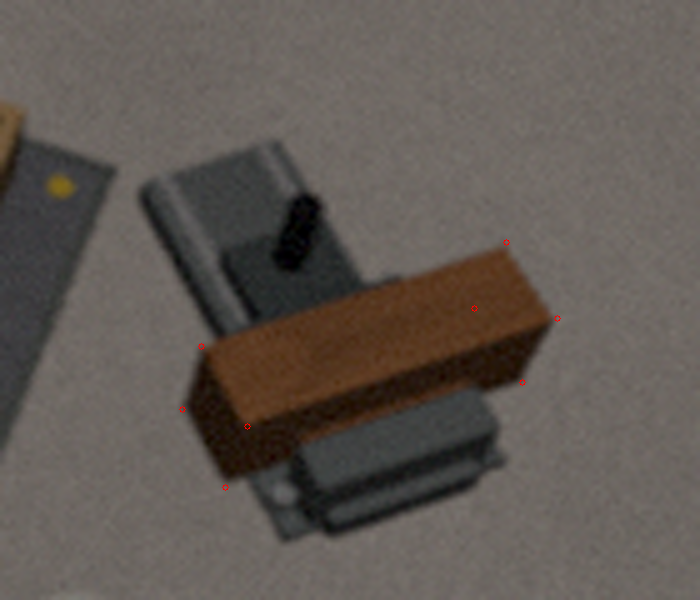

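View pics/p7_scene.png

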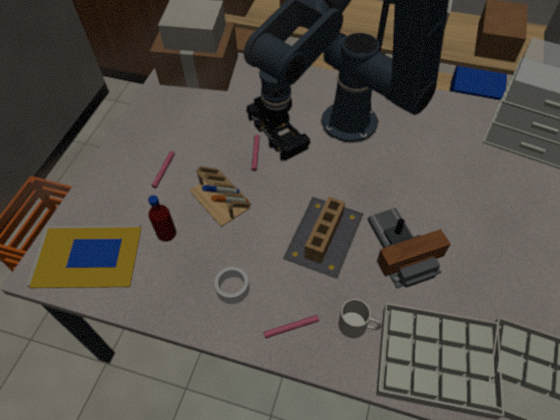

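Stand and blank are in place: the blank is clamped (top crop, jaw tight at 330,290) and the stand is on the mat at scene (323,231).

Candidates for marker3 in the scene: the orange-capped pen in the rack (225,200) and pink sticks at (287,327), (257,154) and (163,171). Only the rack pen is orange and in a groove, so it's the one meant. The enlarged rack crop above confirmed this. Blue is at (219,187), and no red or green pens are present.

```bash
python3 - <<'E'
from mv import *
from h import *
c=cam("top");s=cam("scene")
save("r8.png",c,roi=(310,180,410,280),k=6); save("r8s.png",s,roi=(180,150,260,230),k=6)
u=np.array([.819,-.574,1])*.7071
for n,m in(("o",[.5215,-.2743,.079]),("b",[.4934,-.3165,.079])):
    print(n,[(proj(c,m+k*.08*u).round(1).tolist(),proj(s,m+k*.08*u).round(1).tolist()) for k in(-1,1)])
go([.5485,-.2932,.20],55);go([.5485,-.2932,.093],55)
E
```

```text
o [([[325.0, 235.3]], [[246.7, 201.2]]), ([[354.6, 195.1]], [[213.5, 198.1]])]
b [([[340.5, 245.1]], [[237.6, 191.9]]), ([[371.5, 205.7]], [[204.0, 187.9]])]
ROW [0.13, -0.148, -0.102] [-5.0, 0.0, 0.0] min rows 4.4 -> [ 0.5485 -0.2933  0.2   ]
ROW [0.107, 0.0, 0.0] [0.0, 0.0, 0.0] min rows 2.1 -> [ 0.5485 -0.2933  0.093 ]
```

View pics/r8.png

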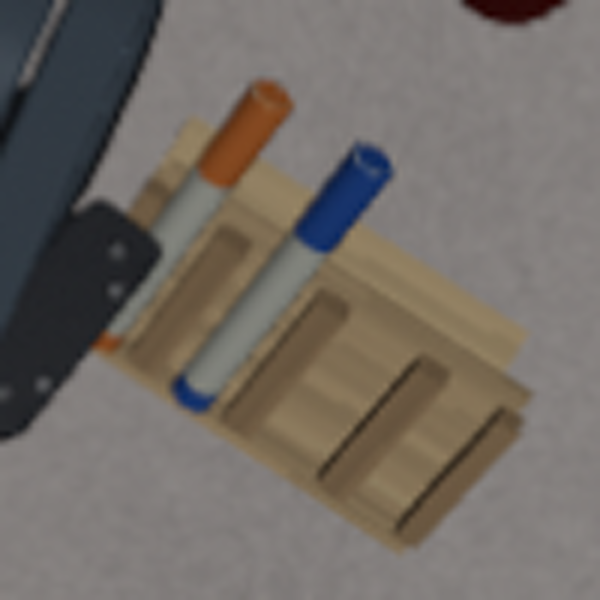

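The orange cap is at top (355,195.5) and the blue cap at (371.7,206.5), both matching the prediction. Picking orange.

>>> {"op": "play_rows", "data": {
  "rows": [
    [[0.0,-0.04,-0.03,-2,0,0,0.036],[0.03,-0.08,-0.055,-4,0,0,0.036],[0.07,-0.12,-0.08,-5,0,0,0.036],[0.11,-0.148,-0.102,-5,0,0,0.036],[0.13,-0.148,-0.102,-5,0,0,0.036],[0.13,-0.148,-0.102,-5,0,0,0.036],[0.13,-0.148,-0.102,-5,0,0,0.036],[0.13,-0.148,-0.102,-5,0,0,0.036]]
  ]
}}

```text
time_s: 27.4
position: [0.5497, -0.2925, 0.2015]
tcp_rot: [[0.002, -0.82, 0.572], [-0.002, 0.572, 0.82], [-1.0, -0.003, 0.0]]
force: [-0.3, -1.1, -0.5]
opening: 0.415
```

>>> {"op": "play_rows", "data": {
  "rows": [
    [[0.03,0,0,0,0,0,0.036],[0.06,0,0,0,0,0,0.036],[0.085,0,0,0,0,0,0.036],[0.107,0,0,0,0,0,0.036],[0.107,0,0,0,0,0,0.036],[0.107,0,0,0,0,0,0.036],[0.107,0,0,0,0,0,0],[0.107,0,0,0,0,0,0],[0.107,0,0,0,0,0,0],[0.107,0,0,0,0,0,0]]
  ]
}}

```text
time_s: 28.4
position: [0.5494, -0.2947, 0.0942]
tcp_rot: [[0.002, -0.82, 0.572], [-0.004, 0.572, 0.82], [-1.0, -0.004, -0.002]]
force: [-2.4, -2.9, 5.8]
opening: 0.219
```

```bash
python3 - <<'E'
from mv import *
st()
go([.5485,-.2932,.24],55)
E
```

```text
t 28.4 pos [ 0.5494 -0.2947  0.0942] err [ 0.0009 -0.0014  0.0012] rot err [-0.1  0.1 -0.2] F [-2.4 -2.9  5.8] open 0.219 q [-38.  39.  88.  -0.  52. -93.]
ROW [-0.147, 0.0, 0.0] [0.0, 0.0, 0.0] min rows 2.9 -> [ 0.5485 -0.2933  0.24  ]
```

>>> {"op": "play_rows", "data": {
  "rows": [
    [[-0.015,0,0,0,0,0,0],[-0.04,0,0,0,0,0,0],[-0.07,0,0,0,0,0,0],[-0.1,0,0,0,0,0,0],[-0.13,0,0,0,0,0,0],[-0.147,0,0,0,0,0,0],[-0.147,0,0,0,0,0,0],[-0.147,0,0,0,0,0,0]]
  ]
}}

```text
time_s: 29.2
position: [0.5485, -0.292, 0.2395]
tcp_rot: [[-0.0, -0.819, 0.573], [0.001, 0.573, 0.819], [-1.0, 0.001, 0.001]]
force: [-0.2, -0.4, -1.3]
opening: 0.216
```

```bash
python3 - <<'E'
from mv import *
from h import *
st()
c=cam("top");s=cam("scene")
save("m9.png",c,roi=(280,120,420,240),k=5); save("m9s.png",s,roi=(150,70,300,200),k=5)
# predicted marker ends
S=read_state();p=S["position"];R=S["tcp_rot"]; g=p-.019*R[:,0]
d=np.array([.819,-.574,1])*.7071
for k in(.033,-.127): print(proj(c,g+k*d),proj(s,g+k*d))
E
```

```text
t 29.2 pos [ 0.5485 -0.292   0.2395] err [ 0.      0.0013 -0.0005] rot err [ 0.  -0.1  0. ] F [-0.2 -0.4 -1.3] open 0.216 q [-38.  29.  82.   0.  70. -93.]
[[366.421474  183.8634756]] [[207.07816376 166.9897597 ]]
[[331.49792325 230.93146652]] [[243.62827656 173.21580041]]
```

View pics/m9s.png

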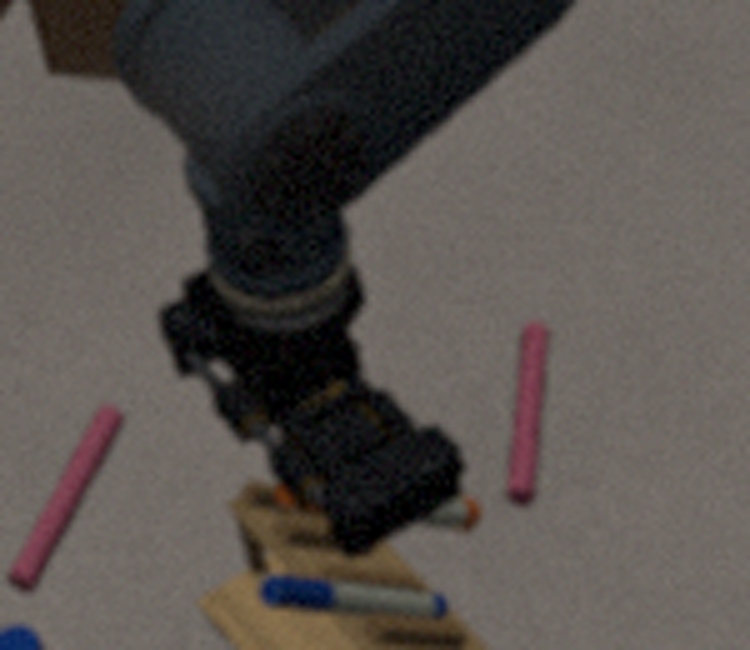

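View pics/m9.png

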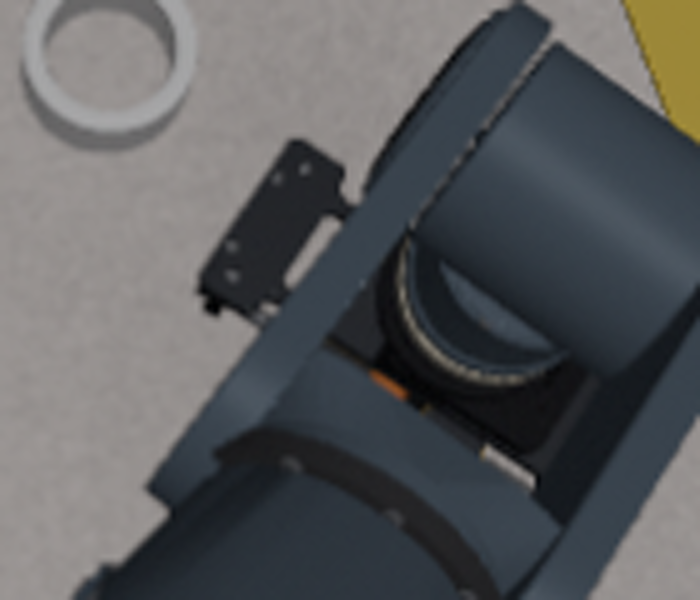

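```bash
python3 - <<'E'
from mv import *
from h import *
s,cs,_=loc("stand_center",BOX(.001,.076),.038,[.519,.032,np.radians(83.9)])
save("st10.png",cs["top"],roi=(180,160,280,280),k=5,pts=proj(cs["top"],T(s,BOX(.001,.076)[0])))
P,R=load();print(P)
E
```

```text
stand_center scene [(0.61, [322.0, 232.0], 1379), (0.4, [397.0, 237.0], 415)]
stand_center top [(0.66, [226.0, 222.0], 1750), (0.54, [172.0, 127.0], 1069)]
['scene'] [0.5211 0.0318] 84.0 1-IoU 0.049
['top'] [0.5195 0.0336] 83.2 1-IoU 0.042
['scene', 'top'] [0.5203 0.0327] 83.5 1-IoU 0.054
[ 0.54848102 -0.2932554   0.24      ]
```

View pics/st10.png

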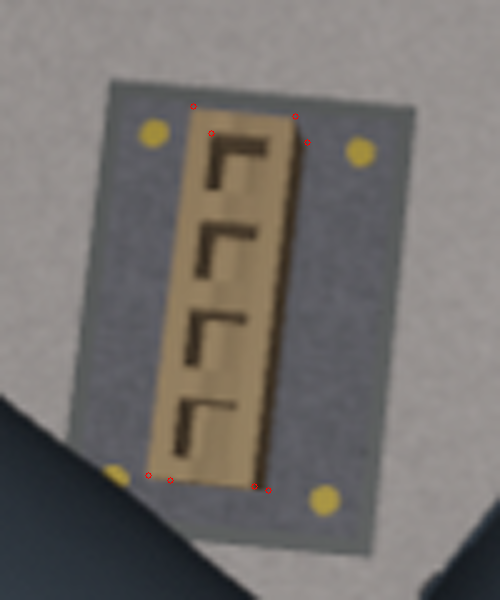

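The stand is at (0.520, 0.033), yaw 83.6°, and in the middle of the mat (top crop). I'll carry the orange marker to the far pocket and turn it upright.

```bash
cat >> mv.py <<'E'
def G(g,az,tilt,L=.019):
    R=Rt(az,tilt); return np.array(g)+L*R[:,0]
E
python3 - <<'E'
from mv import *
go(G([.5916,.0248,.25],83.6,45),83.6,45)
E
```

```text
ROW [0.003, 0.135, 0.292] [-27.1, -11.2, -44.0] min rows 6.4 -> [0.6052 0.0234 0.237 ]
```

>>> {"op": "play_rows", "data": {
  "rows": [
    [[0,0.014,0.03,-2.7,-1.1,-4.4,0],[0,0.028,0.06,-5.4,-2.2,-8.8,0],[0,0.042,0.09,-8.1,-3.4,-13.2,0],[0,0.055,0.12,-11,-4.5,-17.6,0],[0,0.07,0.15,-13.6,-5.6,-22,0],[0.001,0.084,0.18,-16.3,-6.7,-26.4,0],[0.002,0.098,0.21,-19,-7.8,-31,0],[0.002,0.112,0.24,-21.7,-9,-35.4,0],[0.003,0.126,0.27,-24.4,-10.1,-40,0],[0.003,0.135,0.292,-27.1,-11.2,-44,0],[0.003,0.135,0.292,-27.1,-11.2,-44,0],[0.003,0.135,0.292,-27.1,-11.2,-44,0]]
  ]
}}

```text
time_s: 30.7
position: [0.6101, 0.025, 0.2475]
tcp_rot: [[0.686, -0.718, 0.116], [-0.079, 0.085, 0.993], [-0.723, -0.691, 0.001]]
force: [0.7, 0.4, 0.1]
opening: 0.219
```

```bash
python3 - <<'E'
from mv import *
from h import *
st()
c=cam("top");s=cam("scene")
save("m11.png",c,roi=(170,120,290,240),k=5); save("m11s.png",s,roi=(270,110,400,270),k=5)
S=read_state();p=S["position"];R=S["tcp_rot"]; g=p-.019*R[:,0]
d=np.array([0,0,1]); print(g, R@Rt(83.6,45).T)
for k in(.033,-.127): print(proj(c,g+k*d),proj(s,g+k*d))
E
```

```text
t 30.7 pos [0.6101 0.025  0.2475] err [0.005  0.0016 0.0105] rot err [0.3 0.1 1.3] F [0.7 0.4 0.1] open 0.219 q [  -9.   19.  116.   69.    2. -160.]
[0.5964776  0.02726484 0.26089394] [[ 0.99970271  0.00463695  0.02393734]
 [-0.004483    0.99996895 -0.00648125]
 [-0.02396665  0.00637201  0.99969245]]
[[214.22622078 171.45008133]] [[320.99611809 199.46291252]]
[[223.50768229 185.99639267]] [[318.07129153 232.39760561]]
```

View pics/m11s.png

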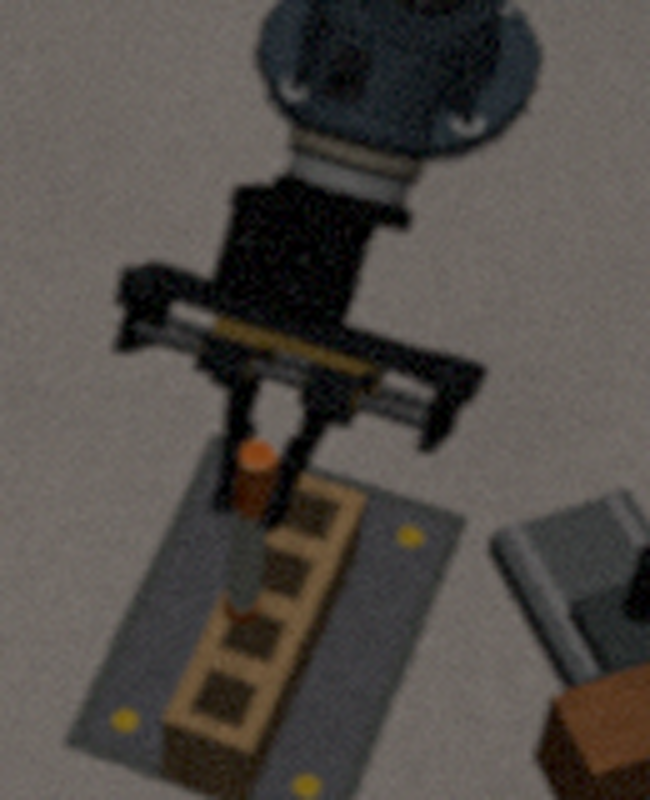

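View pics/m11.png

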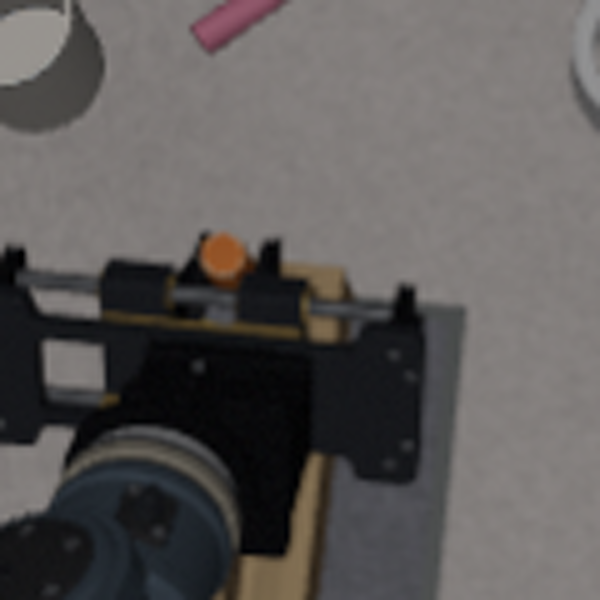

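The marker hangs upright, cap up, over the far end of the stand. But the wrist is near its singularity (q5=2°, q6=-160°), so I'll work out the kinematics before going on.

```bash
cat > kin.py <<'E'
import numpy as np
from scipy.spatial.transform import Rotation as Rn
from scipy.optimize import least_squares
def fkR(q,s4=1):
    Rz=lambda a:Rn.from_euler('z',a,degrees=True).as_matrix(); Ry=lambda a:Rn.from_euler('y',a,degrees=True).as_matrix()
    M=Rz(q[0])@Ry(q[1]+q[2])@Rz(s4*q[3])@Ry(q[4])@Rz(q[5])
    return np.c_[M[:,2],np.cross(-M[:,0],M[:,2]),-M[:,0]]
def fk(q,p):
    d1,l1,l2,c2,off,L=p; a=np.radians(q[1]);b=np.radians(q[1]+q[2])
    R=fkR(q)
    r=l1*np.sin(a)+l2*np.sin(b)+c2*np.cos(b); z=d1+l1*np.cos(a)+l2*np.cos(b)-c2*np.sin(b)
    q1=np.radians(q[0]); w=np.array([r*np.cos(q1)-off*np.sin(q1),r*np.sin(q1)+off*np.cos(q1),z])
    return w+L*R[:,0],R
data=[([.21818806,-.58490378,.22156748],[-79.784,30.279,82.157,0,67.687,-10.227]),
([.4512,-.1474,.3201],[-32,12,95,0,73,-52]),([.466,.2474,.1743],[16,27,98,0,56,-22]),([.4708,.2503,.0742],[16,36,102,0,41,-22]),
([.4403,.2156,.2498],[13,18,99,0,63,-25]),([.5364,.311,.0629],[20,42,90,0,49,-18]),([.5142,.2947,.2177],[19,28,87,0,65,-18]),
([.519,.0332,.0412],[-9,39,105,0,36,-92]),([.5298,-.1118,.2493],[-24,22,92,0,66,-100]),([.4359,.224,.0744],[14,34,109,0,37,-23]),
([.5485,-.292,.2395],[-38,29,82,0,70,-93]),([.6101,.025,.2475],[-9,19,116,69,2,-160])]
def calib():
    f=lambda p:np.concatenate([fk(q,p)[0]-x for x,q in data])
    r=least_squares(f,[.3,.4,.4,0.0,.11,.25]); return r.x,np.abs(r.fun).max()
E
python3 - <<'E'
from kin import *
from mv import *
s=read_state();q=s["joint_positions"];print(q.round(2))
for s4 in(1,-1): print(s4,np.round(fkR(q,s4)-s["tcp_rot"],3))
print(calib())
E
```

```text
[  -8.94   19.48  116.27   68.34    1.85 -159.84]
1 [[-0. -0.  0.]
 [-0.  0.  0.]
 [-0.  0. -0.]]
-1 [[-0.009  1.135 -0.724]
 [-0.059 -0.827 -1.652]
 [-0.     1.218 -0.447]]
(array([0.26473506, 0.58903704, 0.39125613, 0.11314472, 0.11113173,
       0.29808981]), np.float64(0.007217840285870969))
```

```bash
cat >> kin.py <<'E'
PAR,_=calib()
LO=np.array([-176.69,-43.24,12.49,-82,0,-163.58]);HI=np.array([176.69,126.21,139.97,262,151.66,163.58])
def ik(x,R,q0):
    def f(q):
        X,M=fk(q,PAR); return np.r_[(X-x)*10,Rn.from_matrix(M.T@R).as_rotvec()*3]
    r=least_squares(f,np.clip(q0,LO+.1,HI-.1),bounds=(LO,HI)); return r.x,np.abs(r.fun).max()
E
python3 - <<'E'
from kin import *
from mv import Rt,G
C=np.array([.520,.0328]);a=np.array([.9938,-.1115])
for k in(.072,.024,-.024,-.072):
  for phi in range(-120,121,20):
    out=[]
    for z in(.25,.138):
        g=np.r_[C+k*a,z]; R=Rt(phi+90,45); x=G(g,phi+90,45)
        best=None
        for q40,q60 in((0,-90),(0,90),(90,0),(180,-90),(180,90),(-60,0),(90,90),(90,-90)):
            q,e=ik(x,R,[phi*.1-5,30,105,q40,30,q60])
            if e<.01:
                m=np.min(np.minimum(q-LO,HI-q)[[0,1,2,3,5]]); m=min(m,q[4])
                if best is None or m>best[0]: best=(m,q)
        out.append(None if best is None else (round(best[0]),best[1].round().astype(int).tolist()))
    print(k,phi,out)
E
```

```text
0.072 -120 [(47, [7, 42, 71, -35, 97, 42]), (48, [7, 49, 75, -34, 88, 48])]
0.072 -100 [(40, [10, 38, 80, -42, 83, 33]), (38, [10, 46, 84, -44, 74, 41])]
0.072 -80 [(32, [11, 33, 90, -50, 68, 25]), (27, [11, 43, 94, -55, 60, 37])]
0.072 -60 [(23, [10, 29, 100, -59, 51, 19]), (10, [10, 40, 104, -72, 44, 37])]
0.072 -40 [(10, [5, 25, 109, -72, 32, 14]), (2, [5, 38, 113, 260, 31, 47])]
0.072 -20 [None, (20, [-3, 36, 120, 212, 23, 73])]
0.072 0 [(9, [-13, 21, 118, 109, 9, 152]), (17, [-13, 36, 123, 158, 25, 101])]
0.072 20 [(4, [-22, 21, 117, 80, 29, 159]), (19, [-22, 36, 121, 115, 31, 119])]
0.072 40 [(8, [-27, 24, 111, 65, 46, 155]), (25, [-27, 37, 115, 82, 41, 131])]
0.072 60 [(14, [-29, 28, 102, 53, 62, 150]), (29, [-29, 39, 106, 61, 54, 135])]
0.072 80 [(20, [-28, 32, 92, 44, 77, 143]), (30, [-28, 42, 96, 47, 68, 133])]
0.072 100 [(28, [-25, 37, 82, 35, 91, 136]), (35, [-25, 45, 86, 36, 81, 129])]
0.072 120 [(38, [-21, 41, 73, 27, 102, 126]), (43, [-21, 49, 77, 26, 92, 121])]
0.024 -120 [(48, [8, 39, 78, -34, 94, 45]), (48, [8, 47, 82, -34, 84, 52])]
0.024 -100 [(40, [11, 35, 87, -4
[... 2227 characters left out ...]
32]), (1, [15, 36, 121, -81, 44, 58])]
-0.072 -40 [(0, [10, 17, 125, -82, 33, 31]), (9, [10, 36, 131, 243, 38, 74])]
-0.072 -20 [(7, [-1, 14, 133, 234, 17, 51]), (0, [-1, 38, 140, 200, 43, 89])]
-0.072 0 [(3, [-17, 12, 137, 137, 17, 120]), None]
-0.072 20 [(5, [-31, 13, 135, 91, 33, 138]), None]
-0.072 40 [(10, [-37, 15, 130, 68, 48, 139]), (4, [-37, 37, 136, 95, 44, 100])]
-0.072 60 [(19, [-38, 19, 121, 53, 61, 136]), (14, [-38, 36, 126, 66, 50, 113])]
-0.072 80 [(28, [-35, 23, 112, 42, 73, 132]), (23, [-35, 37, 117, 48, 60, 118])]
-0.072 100 [(37, [-30, 27, 103, 33, 84, 126]), (33, [-30, 39, 107, 35, 71, 117])]
-0.072 120 [(45, [-25, 31, 95, 24, 93, 118]), (41, [-25, 41, 99, 24, 80, 112])]
```

A tool heading of φ≈-96°, square to the stand's row, is well within range. I'll untilt, yaw to -6°, then tilt again.

```bash
python3 - <<'E'
from mv import *
st()
go(G([.56,.03,.32],83.6,0),83.6,0)
go(G([.56,.03,.32],-6.4,0),-6.4,0)
go(G([.5916,.0248,.26],-6.4,45),-6.4,45)
E
```

```text
t 30.8 pos [0.6095 0.0258 0.2471] err [0.0043 0.0024 0.0101] rot err [0.4 0.  1.4] F [-0.9  0.6 -0.4] open 0.218 q [  -9.   19.  116.   68.    2. -160.]
ROW [-0.078, -0.013, 0.002] [0.0, 0.0, 45.0] min rows 5.2 -> [0.5598 0.0305 0.3014]
ROW [0.0, -0.0, -0.0] [90.0, -0.0, -0.0] min rows 10.5 -> [0.5598 0.0305 0.3014]
ROW [0.055, -0.016, 0.032] [0.0, -0.0, -45.0] min rows 5.2 -> [0.5897 0.011  0.2464]
```

>>> {"op": "play_rows", "data": {
  "rows": [
    [[-0.008,-0.001,0,0,0,4.5,0],[-0.016,-0.003,0,0,0,9,0],[-0.024,-0.004,0,0,0,14,0],[-0.032,-0.005,0,0,0,18,0],[-0.04,-0.007,0,0,0,23,0],[-0.048,-0.008,0,0,0,28,0],[-0.056,-0.009,0.001,0,0,33,0],[-0.064,-0.011,0.001,0,0,38,0],[-0.072,-0.012,0.002,0,0,42,0],[-0.078,-0.013,0.002,0,0,45,0],[-0.078,-0.013,0.002,0,0,45,0],[-0.078,-0.013,0.002,0,0,45,0]]
  ]
}}

```text
time_s: 32.0
position: [0.566, 0.0301, 0.3127]
tcp_rot: [[-0.023, -0.993, 0.12], [0.002, 0.12, 0.993], [-1.0, 0.023, -0.001]]
force: [-0.5, -0.5, -0.9]
opening: 0.219
```

```bash
python3 - <<'E'
from mv import *
s=read_state(); print(s["joint_positions"].round(1)); print(s["position"],s["tcp_rot"].round(3),s["opening"],s["qvel"].round(1))
E
```

```text
[ -8.2  21.   83.   -0.1  77.4 -91.3]
[0.56595995 0.03013352 0.31270212] [[-0.023 -0.993  0.12 ]
 [ 0.002  0.12   0.993]
 [-1.     0.023 -0.001]] 0.21896701346479736 [ 0.2 -0.4  1.3  0.9  0.  -0.7]
```

```bash
cat >> mv.py <<'E'
def sync():
    s=read_state(); json.dump(dict(p=s["position"].tolist(),R=s["tcp_rot"].tolist()),open(F,"w"))
E
python3 - <<'E'
from mv import *
sync()
go(G([.56,.03,.33],-6.4,0),-6.4,0)
go(G([.5916,.0248,.26],-6.4,45),-6.4,45)
E
```

```text
ROW [0.002, 0.006, -0.001] [89.5, -1.1, -1.0] min rows 10.4 -> [0.5598 0.0299 0.3108]
ROW [0.064, -0.015, 0.032] [0.0, 0.0, -45.0] min rows 5.2 -> [0.59   0.0114 0.2469]
```

>>> {"op": "play_rows", "data": {
  "rows": [
    [[0,0.001,0,8,0,0,0],[0,0.001,0,16,0,0,0],[0,0.002,0,24,0,0,0],[0,0.003,0,32,0,0,0],[0.001,0.003,0,40,0,0,0],[0.001,0.004,0,48,-0.6,-0.6,0],[0.001,0.004,0,56,-0.7,-0.6,0],[0.002,0.005,-0.001,64,-0.8,-0.7,0],[0.002,0.005,-0.001,72,-0.9,-0.8,0],[0.002,0.006,-0.001,80,-1,-0.9,0],[0.002,0.006,-0.001,88,-1.1,-1,0],[0.002,0.006,-0.001,89.5,-1.1,-1,0]]
  ]
}}

```text
time_s: 33.2
position: [0.559, 0.0307, 0.311]
tcp_rot: [[0.0, 0.111, 0.994], [0.001, 0.994, -0.111], [-1.0, 0.001, -0.0]]
force: [0.1, -0.9, -0.3]
opening: 0.224
```

>>> {"op": "play_rows", "data": {
  "rows": [
    [[0.0,0,0,0,0,0,0],[0.006,-0.002,0.003,0,0,-5,0],[0.013,-0.003,0.007,0,0,-10,0],[0.02,-0.005,0.01,0,0,-15,0],[0.027,-0.006,0.014,0,0,-20,0],[0.034,-0.008,0.017,0,0,-25,0],[0.041,-0.01,0.021,0,0,-30,0],[0.048,-0.011,0.024,0,0,-35,0],[0.056,-0.013,0.028,0,0,-40,0],[0.064,-0.015,0.032,0,0,-45,0],[0.064,-0.015,0.032,0,0,-45,0],[0.064,-0.015,0.032,0,0,-45,0]]
  ]
}}

```text
time_s: 34.4
position: [0.5902, 0.0132, 0.2469]
tcp_rot: [[-0.076, 0.075, 0.994], [-0.7, 0.706, -0.107], [-0.71, -0.704, -0.001]]
force: [0.6, 0.5, -0.1]
opening: 0.223
```

```bash
python3 - <<'E'
from mv import *
from h import *
st()
c=cam("top");s=cam("scene")
save("m12.png",c,roi=(170,120,290,240),k=5); save("m12s.png",s,roi=(270,110,400,270),k=5)
S=read_state();p=S["position"];R=S["tcp_rot"]; g=p-.019*R[:,0]
d=np.array([0,0,1]); print(g)
for k in(.033,-.127): print(proj(c,g+k*d),proj(s,g+k*d))
E
```

```text
t 34.4 pos [0.5902 0.0132 0.2469] err [0.0002 0.0018 0.0001] rot err [-0.2 -0.1  0.2] F [ 0.6  0.5 -0.1] open 0.223 q [ 11.  37.  81. -43.  81.  31.]
[0.59205807 0.02589339 0.26200675]
[[214.76451899 173.31137672]] [[320.92787735 197.77617805]]
[[223.98189225 187.60203108]] [[318.01277904 230.83302064]]
```

View pics/m12s.png

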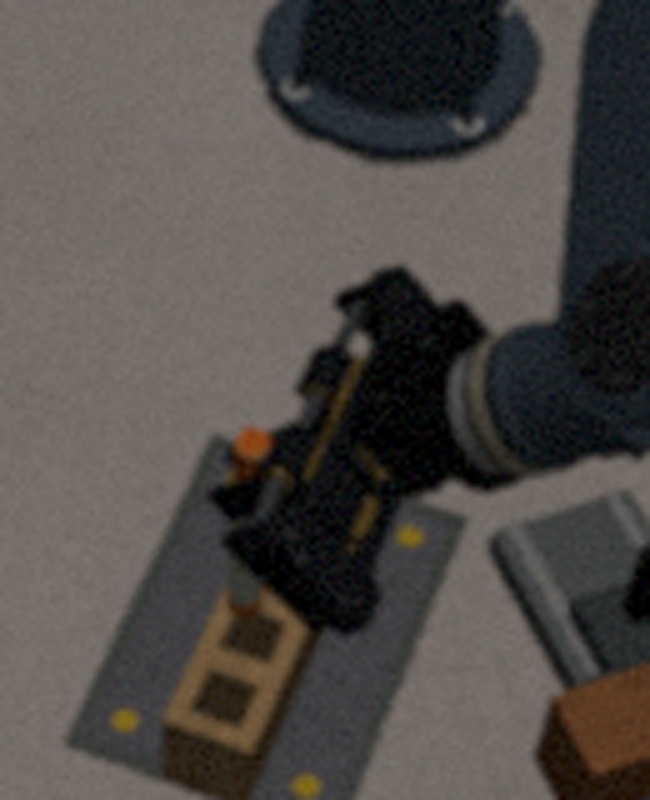

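View pics/m12.png

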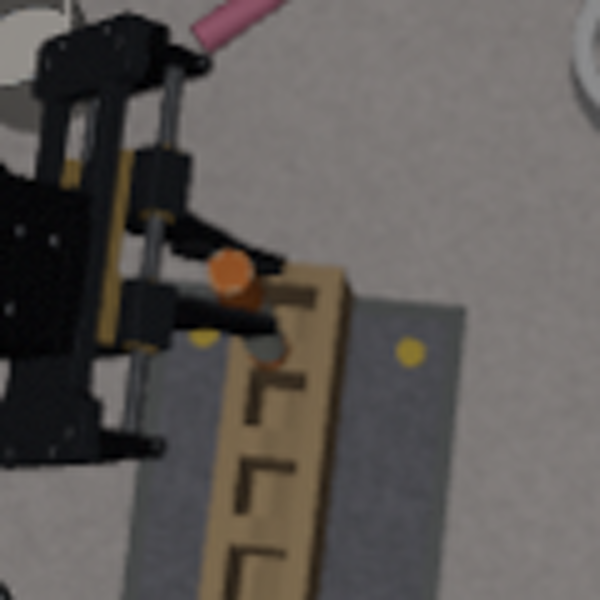

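```bash
python3 - <<'E'
from mv import *
go(G([.5918,.0240,.190],-6.4,45),-6.4,45)
go(G([.5918,.0240,.143],-6.4,45),-6.4,45)
E
```

```text
ROW [0.05, 0.049, 0.0] [-0.0, 0.0, -0.0] min rows 1.4 -> [0.5899 0.0107 0.1768]
ROW [0.033, 0.033, 0.0] [-0.0, 0.0, -0.0] min rows 0.9 -> [0.59   0.0107 0.1302]
```

>>> {"op": "play_rows", "data": {
  "rows": [
    [[0.01,0.01,0,0,0,0,0],[0.02,0.02,0,0,0,0,0],[0.03,0.03,0,0,0,0,0],[0.04,0.04,0,0,0,0,0],[0.05,0.049,0,0,0,0,0],[0.05,0.049,0,0,0,0,0],[0.05,0.049,0,0,0,0,0]]
  ]
}}

```text
time_s: 35.2
position: [0.5907, 0.0101, 0.1827]
tcp_rot: [[-0.075, 0.078, 0.994], [-0.709, 0.697, -0.109], [-0.701, -0.713, 0.003]]
force: [-2.0, 0.3, 19.3]
opening: 0.221
```

```bash
python3 - <<'E'
from mv import *
from h import *
c=cam("top");s=cam("scene")
S=read_state();print(S["position"],S["force"],S["opening"])
save("m13.png",c,roi=(170,120,290,240),k=5); save("m13s.png",s,roi=(290,180,370,270),k=8)
E
```

```text
[0.59071141 0.01014286 0.18271842] [-2.64621668 -0.02087157 19.34487919] 0.22451772286782648
```

View pics/m13s.png

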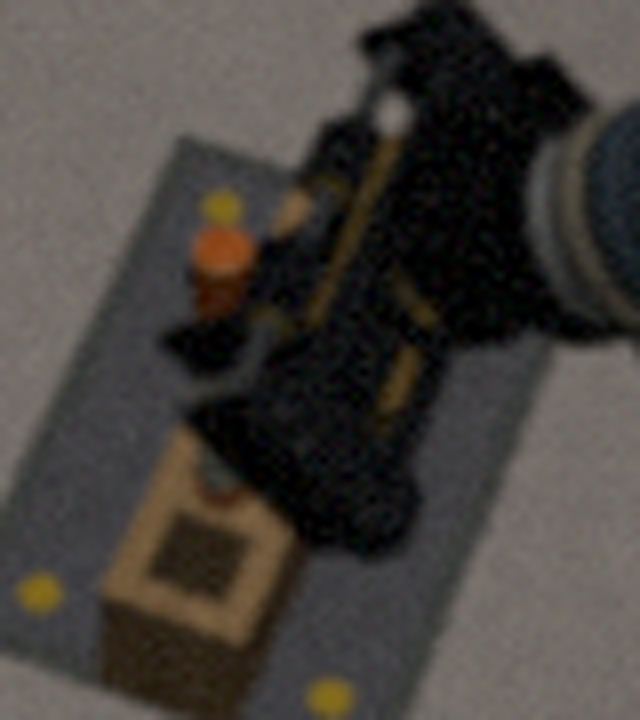

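View pics/m13.png

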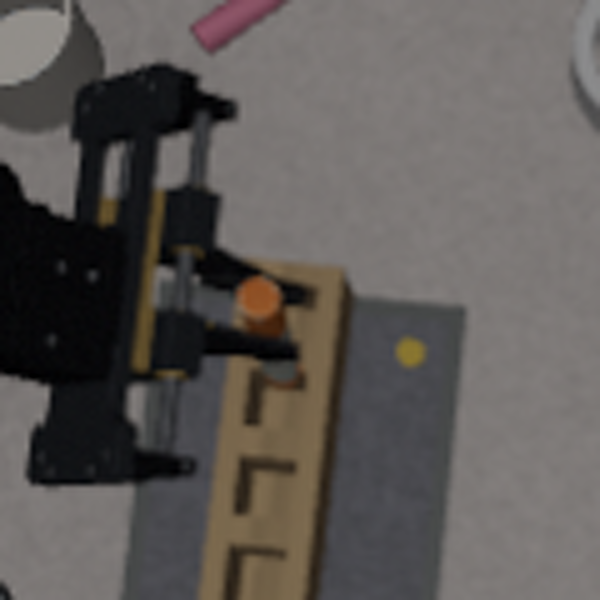

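```bash
python3 - <<'E'
from h import *
c=cam("top");s=cam("scene")
C=np.array([.520,.0328]);a=np.array([.9938,-.1115])
for k in(.072,.024): print(k,proj(s,np.r_[C+k*a,.076]),proj(c,np.r_[C+k*a,.076]))
g=np.array([.5921,.0240,.196])
for z in(.07,.08,.23):print(proj(s,np.r_[g[:2],z]),proj(c,np.r_[g[:2],z]))
for uv,n in(((314.6,249),s),): print(at_z(n,uv,.076))
E
```

```text
0.072 [[316.75432777 241.24537011]] [[227.13264628 192.01860933]]
0.024 [[322.43003845 228.76977502]] [[225.09872119 209.57821118]]
[[316.36780135 242.37490891]] [[227.67758262 192.22095406]]
[[316.51724494 240.63457843]] [[227.24537006 191.54148663]]
[[318.99051124 211.87171226]] [[219.68984052 179.65819921]]
[0.61925147 0.02541891 0.076     ]
```

The stand isn't where it was: the far pocket shows at scene (314.6,249), but (316.8,241) was expected. It was shifted about 3 cm after my last fit. I'll back off upward and relocate it.

>>> {"op": "play_rows", "data": {
  "rows": [
    [[-0.02,-0.02,0,0,0,0,0],[-0.05,-0.05,0,0,0,0,0],[-0.08,-0.08,0,0,0,0,0],[-0.08,-0.08,0,0,0,0,0],[-0.08,-0.08,0,0,0,0,0]]
  ]
}}

```text
time_s: 35.9
position: [0.5904, 0.0123, 0.2907]
tcp_rot: [[-0.075, 0.078, 0.994], [-0.7, 0.706, -0.108], [-0.71, -0.704, 0.002]]
force: [0.0, 0.8, -0.9]
opening: 0.225
```

```bash
python3 - <<'E'
from mv import *
from h import *
sync();st()
s,cs,tr=loc("stand_center",BOX(.001,.076),.038,[.545,.03,np.radians(83.9)])
p2=T(s,BOX(.001,.076)[0])
save("m14.png",cs["top"],roi=(170,140,290,280),k=5,pts=proj(cs["top"],p2),masks=[tr["top"][0]["mask"]]); save("m14s.png",cs["scene"],roi=(270,130,400,280),k=5,pts=proj(cs["scene"],p2),masks=[tr["scene"][0]["mask"]])
E
```

```text
t 35.9 pos [0.5904 0.0123 0.2907] err [0. 0. 0.] rot err [0. 0. 0.] F [ 0.   0.8 -0.9] open 0.225 q [ 10.  34.  79. -43.  85.  28.]
stand_center scene [(0.57, [317.0, 243.0], 1037)]
stand_center top [(0.65, [225.0, 215.0], 1607)]
['scene'] [0.5505 0.0316] 83.9 1-IoU 0.295
['top'] [0.5466 0.0357] 83.3 1-IoU 0.117
['scene', 'top'] [0.5476 0.0334] 82.7 1-IoU 0.216
```

View pics/m14s.png

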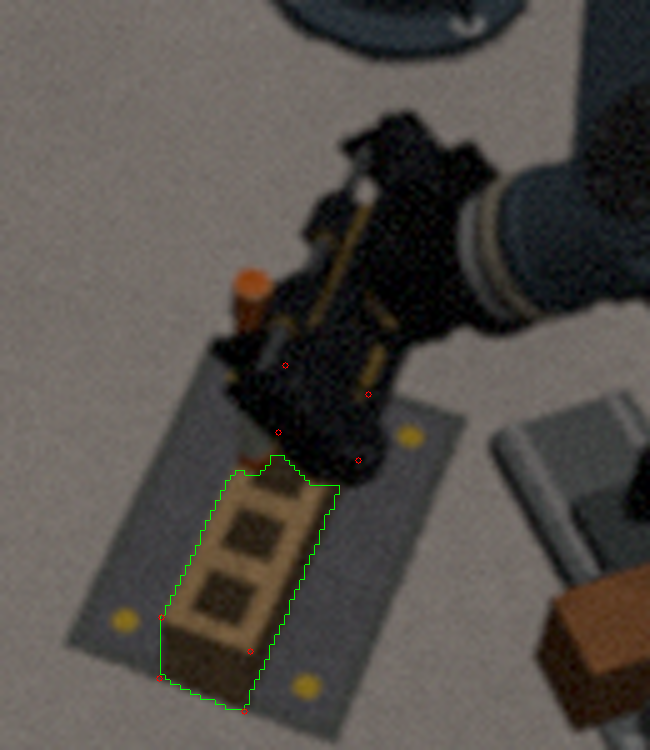

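View pics/m14.png

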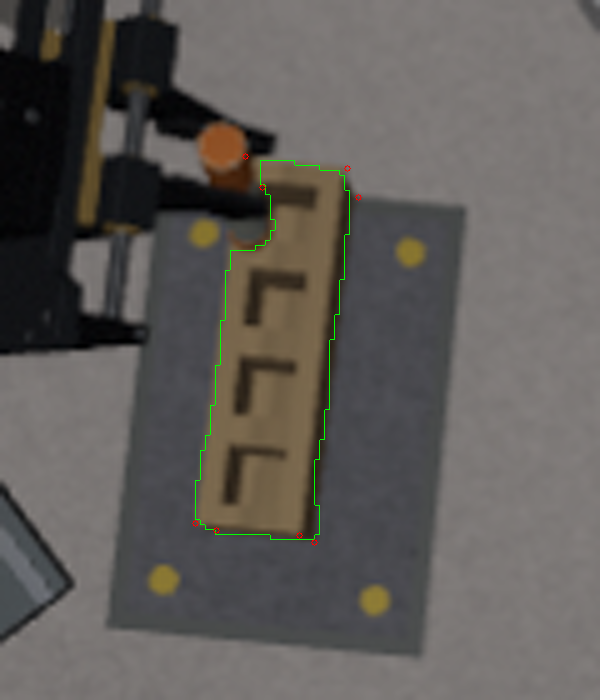

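```bash
python3 - <<'E'
from h import *
c=cam("top");s=cam("scene")
C=np.array([.5485,.0335]);a=np.array([.9938,-.1115]);b=np.array([.1115,.9938])
P=[np.r_[C+(k+i*.016)*a+j*.016*b,.076] for k in(.072,.024,-.024,-.072) for i in(-1,1) for j in(-1,1)]
P+=[np.r_[C+i*.1*a+j*.028*b,.076] for i in(-1,1) for j in(-1,1)]
save("m15.png",c,roi=(190,150,260,260),k=7,pts=proj(c,P)); save("m15s.png",s,roi=(290,210,350,280),k=9,pts=proj(s,P))
E
python3 -c "
import cv2,numpy as np
a=cv2.imread('pics/m15.png');b=cv2.imread('pics/m15s.png');h=max(a.shape[0],b.shape[0])
f=lambda i:cv2.copyMakeBorder(i,0,h-i.shape[0],0,0,cv2.BORDER_CONSTANT)
o=np.hstack([f(a),f(b)]);o=cv2.resize(o,None,fx=.75,fy=.75);print(o.shape);cv2.imwrite('pics/m15c.png',o)"
```

```text
(578, 772, 3)
```

View pics/m15c.png

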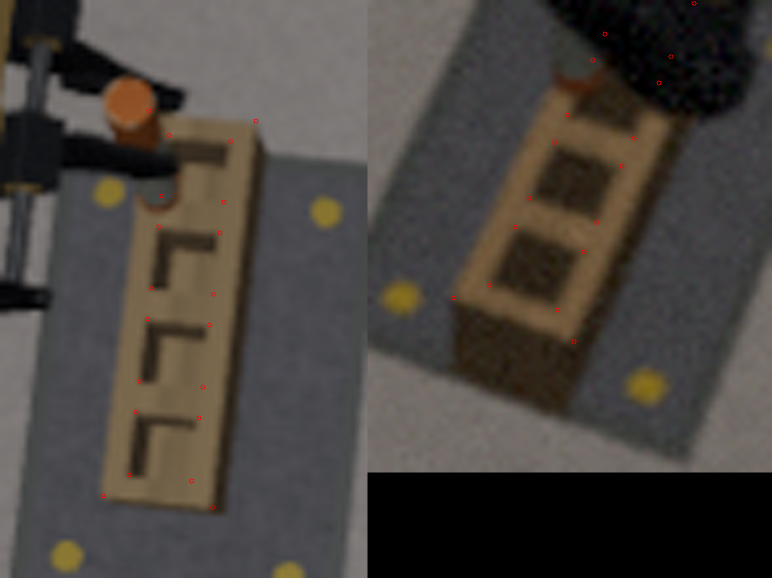

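The overlay now fits the pockets in both views. Far pocket target is (0.620, 0.0255).

```bash
python3 - <<'E'
from mv import *
st()
go(G([.6208,.0250,.245],-6.4,45),-6.4,45)
go(G([.6208,.0250,.143],-6.4,45),-6.4,45)
E
```

```text
t 36.2 pos [0.5897 0.0121 0.2889] err [-0.0007 -0.0003 -0.0018] rot err [-0.2  0.2 -0.1] F [-0.6 -0.3 -1.6] open 0.222 q [ 10.  34.  79. -43.  85.  27.]
ROW [0.04, 0.043, 0.029] [0.0, 0.2, -0.2] min rows 1.3 -> [0.6196 0.0115 0.232 ]
ROW [0.072, 0.072, -0.0] [0.0, 0.0, -0.0] min rows 2.0 -> [0.6196 0.0116 0.1302]
```

>>> {"op": "play_rows", "data": {
  "rows": [
    [[0.01,0.011,0.01,0,0,0,0],[0.02,0.022,0.02,0,0,0,0],[0.03,0.033,0.029,0,0.2,-0.2,0],[0.04,0.043,0.029,0,0.2,-0.2,0],[0.04,0.043,0.029,0,0.2,-0.2,0],[0.04,0.043,0.029,0,0.2,-0.2,0],[0.04,0.043,0.029,0,0.2,-0.2,0]]
  ]
}}

```text
time_s: 36.9
position: [0.6194, 0.0113, 0.2324]
tcp_rot: [[-0.079, 0.077, 0.994], [-0.703, 0.703, -0.111], [-0.707, -0.707, -0.001]]
force: [-0.8, 0.5, -0.2]
opening: 0.219
```

```bash
python3 - <<'E'
from mv import *
from h import *
st()
c=cam("top");s=cam("scene")
save("m16.png",c,roi=(190,140,260,230),k=6); save("m16s.png",s,roi=(290,190,350,280),k=6)
a=cv2.imread('pics/m16.png');b=cv2.imread('pics/m16s.png');cv2.imwrite('pics/m16c.png',np.hstack([a,b]))
E
```

```text
t 36.9 pos [0.6194 0.0113 0.2324] err [-0.0002 -0.0003  0.1022] rot err [-0.   0.  -0.1] F [-0.8  0.5 -0.2] open 0.219 q [ 10.  40.  77. -43.  82.  30.]
```

View pics/m16c.png

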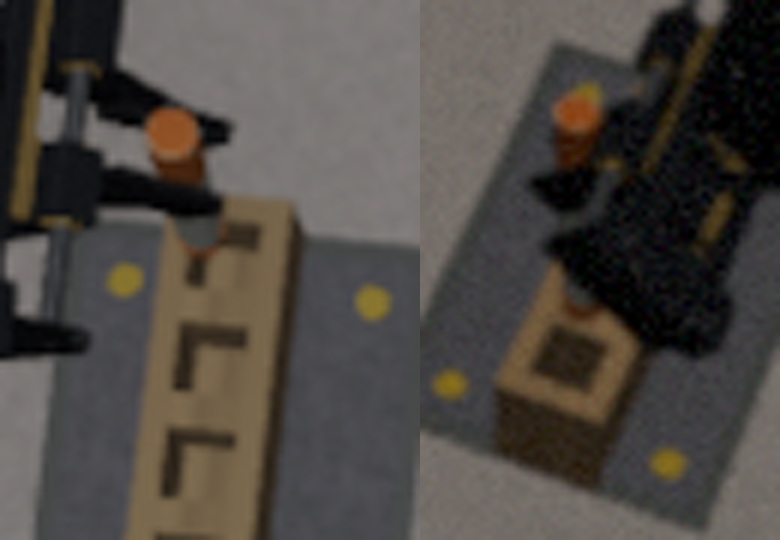

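```bash
python3 - <<'E'
from h import *
c=cam("top");s=cam("scene")
for z in(.118,.112): print(at_z(c,(223.3,180.4),z),at_z(s,(316.8,240.3),z))
print("cap",at_z(c,(190+173/6,140+133/6),.278),at_z(s,(290+158/6,190+113/6),.278))
E
```

```text
[0.61454601 0.02989029 0.118     ] [0.61367315 0.02870858 0.118     ]
[0.61584997 0.03065655 0.112     ] [0.61005122 0.02804608 0.112     ]
cap [0.62123458 0.01958933 0.278     ] [0.61768751 0.02102362 0.278     ]
```

```bash
python3 - <<'E'
from mv import *
sync()
go(G([.6240,.0265,.235],-6.4,48),-6.4,48)
go(G([.6240,.0265,.180],-6.4,48),-6.4,48)
go(G([.6240,.0265,.142],-6.4,48),-6.4,48)
E
```

```text
ROW [0.006, 0.008, 0.003] [0.0, 0.0, -3.0] min rows 0.3 -> [0.6226 0.0125 0.2229]
ROW [0.037, 0.041, -0.0] [0.0, 0.0, 0.0] min rows 1.1 -> [0.6226 0.0124 0.1677]
ROW [0.026, 0.029, -0.0] [0.0, 0.0, 0.0] min rows 0.8 -> [0.6226 0.0125 0.1287]
```

>>> {"op": "play_rows", "data": {
  "rows": [
    [[0.003,0.004,0.002,0,0,-1.5,0],[0.006,0.008,0.003,0,0,-3,0],[0.006,0.008,0.003,0,0,-3,0],[0.006,0.008,0.003,0,0,-3,0]]
  ]
}}

```text
time_s: 37.5
position: [0.6222, 0.0127, 0.2211]
tcp_rot: [[-0.084, 0.071, 0.994], [-0.739, 0.665, -0.11], [-0.668, -0.744, -0.004]]
force: [0.2, 0.5, -0.9]
opening: 0.22
```

>>> {"op": "play_rows", "data": {
  "rows": [
    [[0.005,0.006,0,0,0,0,0],[0.01,0.011,0,0,0,0,0],[0.015,0.017,0,0,0,0,0],[0.02,0.022,0,0,0,0,0],[0.025,0.028,0,0,0,0,0],[0.028,0.031,0,0,0,0,0],[0.028,0.031,0,0,0,0,0]]
  ]
}}

```text
time_s: 38.2
position: [0.6219, 0.0122, 0.1792]
tcp_rot: [[-0.085, 0.071, 0.994], [-0.739, 0.665, -0.111], [-0.669, -0.744, -0.004]]
force: [0.8, -0.6, -1.1]
opening: 0.222
```

```bash
python3 - <<'E'
from mv import *
from h import *
s=read_state();print(s["position"],s["force"],s["opening"])
c=cam("top");s=cam("scene")
save("m17.png",c,roi=(190,140,260,230),k=6); save("m17s.png",s,roi=(290,190,350,280),k=6)
a=cv2.imread('pics/m17.png');b=cv2.imread('pics/m17s.png');cv2.imwrite('pics/m17c.png',np.hstack([a,b]))
E
```

```text
[0.62192598 0.01216387 0.17922602] [ 0.79487153 -0.60456364 -1.13003088] 0.2224758169653216
```

View pics/m17c.png

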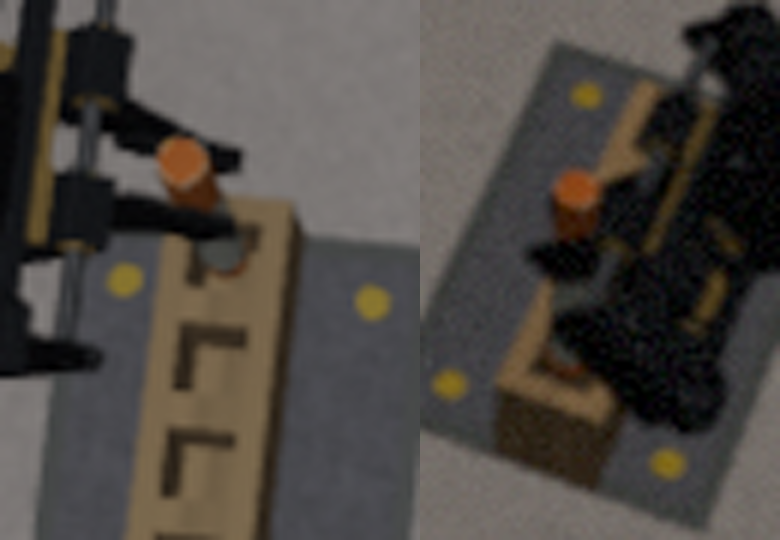

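The marker tip is entering the far pocket with no contact force. Continuing down.

>>> {"op": "play_rows", "data": {
  "rows": [
    [[0.006,0.007,0,0,0,0,0],[0.012,0.013,0,0,0,0,0],[0.017,0.019,0,0,0,0,0],[0.02,0.022,0,0,0,0,0],[0.02,0.022,0,0,0,0,0]]
  ]
}}

```text
time_s: 38.8
position: [0.6217, 0.012, 0.1493]
tcp_rot: [[-0.085, 0.071, 0.994], [-0.739, 0.665, -0.111], [-0.668, -0.744, -0.004]]
force: [0.5, 0.7, -0.2]
opening: 0.223
```

>>> {"op": "play_rows", "data": {
  "rows": [
    [[0.004,0.004,0,0,0,0,0],[0.008,0.009,0,0,0,0,0],[0.011,0.012,0,0,0,0,0],[0.011,0.012,0,0,0,0,0],[0.011,0.012,0,0,0,0,0]]
  ]
}}

```text
time_s: 39.3
position: [0.6222, 0.012, 0.1341]
tcp_rot: [[-0.084, 0.072, 0.994], [-0.739, 0.665, -0.111], [-0.669, -0.744, -0.002]]
force: [-0.3, -0.1, -1.3]
opening: 0.218
```

>>> {"op": "play_rows", "data": {
  "rows": [
    [[0.004,0.004,0,0,0,0,0],[0.004,0.004,0,0,0,0,0],[0.004,0.004,0,0,0,0,0]]
  ]
}}

```text
time_s: 39.6
position: [0.6221, 0.0117, 0.1284]
tcp_rot: [[-0.084, 0.072, 0.994], [-0.739, 0.665, -0.111], [-0.669, -0.743, -0.002]]
force: [0.6, 0.1, -0.4]
opening: 0.222
```

>>> {"op": "play_rows", "data": {
  "rows": [
    [[0,0,0,0,0,0,0.03],[0,0,0,0,0,0,0.04],[0,0,0,0,0,0,0.04],[0,0,0,0,0,0,0.04],[-0.02,0,0,0,0,0,0.04],[-0.05,0,0,0,0,0,0.04],[-0.09,0,0,0,0,0,0.04],[-0.14,0,0,0,0,0,0.04],[-0.19,0,0,0,0,0,0.04],[-0.19,0,0,0,0,0,0.04],[-0.19,0,0,0,0,0,0.04]]
  ]
}}

```text
time_s: 40.7
position: [0.6382, 0.153, 0.2563]
tcp_rot: [[-0.081, 0.073, 0.994], [-0.738, 0.666, -0.109], [-0.67, -0.743, -0.0]]
force: [-1.2, 0.3, -1.2]
opening: 0.457
```

```bash
python3 - <<'E'
from mv import *
from h import *
sync();st()
c=cam("top");s=cam("scene")
save("m18.png",c,roi=(190,140,270,260),k=5); save("m18s.png",s,roi=(280,170,360,290),k=5)
a=cv2.imread('pics/m18.png');b=cv2.imread('pics/m18s.png');cv2.imwrite('pics/m18c.png',np.hstack([a,b]))
E
```

```text
t 40.7 pos [0.6382 0.153  0.2563] err [0. 0. 0.] rot err [0. 0. 0.] F [-1.2  0.3 -1.2] open 0.457 q [ 21.  45.  63. -42.  97.  32.]
```

View pics/m18c.png

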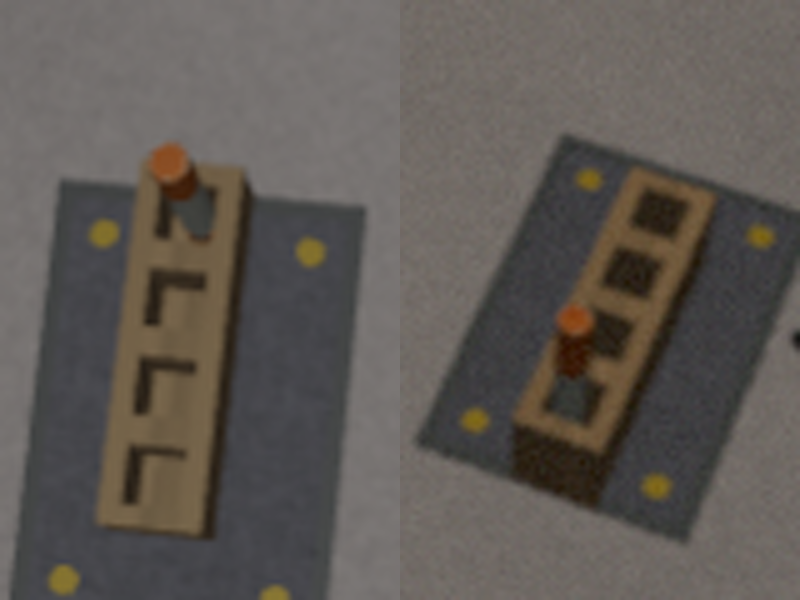

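The orange marker is seated in the far pocket, cap up (scene crop 574,320). Next I re-centre the stand: grip it in the middle, lift a little and shift 28 mm back.

```bash
python3 - <<'E'
from mv import *
go([.545,.06,.31],40)
go([.5485,.0335,.22],83.6)
from h import *
c=cam("top");s=cam("scene")
m=trace("scene","mat");m2=trace("top","mat")
print(m[0]["p"],m2[0]["p"])
# blank check
loc("blank_center",BOX(.025,.1),.06,[.5397,.3015,np.radians(37.2)])
loc("stand_center",BOX(.001,.076),.038,[.5485,.0335,np.radians(83.6)])
E
```

```text
ROW [0.04, -0.109, -0.082] [-43.5, -19.3, 45.3] min rows 7.6 -> [0.5455 0.0599 0.3104]
ROW [0.09, -0.022, -0.015] [-43.6, -0.0, -0.1] min rows 5.1 -> [0.548  0.0334 0.2204]
0.71 0.61
blank_center scene [(0.85, [420.0, 249.0], 1190)]
blank_center top [(0.9, [125.0, 212.0], 1989)]
['scene'] [0.5409 0.3055] 38.1 1-IoU 0.405
['top'] [0.5409 0.3053] 36.7 1-IoU 0.114
['scene', 'top'] [0.5407 0.3048] 36.4 1-IoU 0.261
stand_center scene [(0.91, [322.0, 236.0], 1270)]
stand_center top [(0.62, [225.0, 212.0], 1494), (0.16, [358.0, 237.0], 2833)]
['scene'] [0.5489 0.0321] 83.8 1-IoU 0.147
['top'] [0.5493 0.0332] 83.4 1-IoU 0.167
['scene', 'top'] [0.5501 0.0324] 83.7 1-IoU 0.158
```

>>> {"op": "play_rows", "data": {
  "rows": [
    [[0.002,-0.01,-0.008,-3.6,-1.6,3.8,0.087],[0.004,-0.02,-0.016,-7.2,-3.2,7.5,0.087],[0.007,-0.03,-0.024,-10.8,-4.8,11.3,0.087],[0.01,-0.04,-0.032,-14.5,-6.4,15,0.087],[0.015,-0.05,-0.04,-18,-8,18.8,0.087],[0.02,-0.06,-0.048,-21.7,-9.6,22.6,0.087],[0.025,-0.07,-0.056,-25,-11.2,26.4,0.087],[0.03,-0.08,-0.064,-29,-12.8,30,0.087],[0.034,-0.09,-0.072,-33,-14.5,34,0.087],[0.04,-0.109,-0.082,-38,-16.9,39.6,0.087],[0.04,-0.109,-0.082,-43.5,-19.3,45.3,0.087],[0.04,-0.109,-0.082,-43.5,-19.3,45.3,0.087]]
  ]
}}

```text
time_s: 42.6
position: [0.5462, 0.0563, 0.3111]
tcp_rot: [[-0.0, -0.638, 0.77], [-0.001, 0.77, 0.638], [-1.0, -0.001, -0.001]]
force: [0.2, -0.1, 0.3]
opening: 1.001
```

>>> {"op": "play_rows", "data": {
  "rows": [
    [[0.0,-0.004,-0.003,-7,0,0,0.087],[0.01,-0.008,-0.006,-14,0,0,0.087],[0.03,-0.012,-0.009,-21,0,0,0.087],[0.05,-0.016,-0.012,-28,0,0,0.087],[0.07,-0.02,-0.014,-35,0,0,0.087],[0.09,-0.022,-0.015,-42,0,-0.1,0.087],[0.09,-0.022,-0.015,-43.6,0,-0.1,0.087],[0.09,-0.022,-0.015,-43.6,0,-0.1,0.087],[0.09,-0.022,-0.015,-43.6,0,-0.1,0.087]]
  ]
}}

```text
time_s: 43.5
position: [0.5484, 0.0331, 0.2211]
tcp_rot: [[0.001, -0.993, 0.114], [-0.002, 0.114, 0.993], [-1.0, -0.001, -0.002]]
force: [0.5, 0.1, 0.2]
opening: 1.003
```

```bash
python3 - <<'E'
from mv import *
st()
go([.5487,.0330,.10],83.6)
go([.5487,.0330,.039],83.6)
E
```

```text
t 43.5 pos [0.5484 0.0331 0.2211] err [ 0.0004 -0.0003  0.0006] rot err [ 0.2  0.1 -0. ] F [0.5 0.1 0.2] open 1.003 q [ -8.  24.  93.  -0.  62. -92.]
ROW [0.12, -0.001, -0.0] [0.0, -0.0, 0.0] min rows 2.4 -> [0.5491 0.0332 0.1004]
ROW [0.061, 0.0, -0.0] [0.0, -0.0, 0.0] min rows 1.2 -> [0.5491 0.0332 0.0394]
```

>>> {"op": "play_rows", "data": {
  "rows": [
    [[0.04,-0.001,0,0,0,0,0.087],[0.08,-0.001,0,0,0,0,0.087],[0.12,-0.001,0,0,0,0,0.087],[0.15,-0.001,0,0,0,0,0.087],[0.17,-0.001,0,0,0,0,0.087],[0.181,-0.001,0,0,0,0,0.087],[0.181,-0.001,0,0,0,0,0.087],[0.181,-0.001,0,0,0,0,0.04],[0.181,-0.001,0,0,0,0,0.04],[0.181,-0.001,0,0,0,0,0.04],[0.181,-0.001,0,0,0,0,0.04],[0.181,-0.001,0,0,0,0,0.04]]
  ]
}}

```text
time_s: 44.7
position: [0.5488, 0.0325, 0.0397]
tcp_rot: [[-0.0, -0.994, 0.114], [-0.001, 0.114, 0.994], [-1.0, 0.0, -0.001]]
force: [0.1, -0.7, 2.5]
opening: 0.639
```

>>> {"op": "play_rows", "data": {
  "rows": [
    [[-0.006,0,0,0,0,0,0.04],[-0.012,0,0,0,0,0,0.04],[-0.012,0.008,-0.001,0,0,0,0.04],[-0.012,0.018,-0.002,0,0,0,0.04],[-0.012,0.027,-0.003,0,0,0,0.04],[-0.012,0.031,-0.004,0,0,0,0.04],[-0.012,0.031,-0.004,0,0,0,0.04],[-0.006,0.031,-0.004,0,0,0,0.04],[-0.001,0.031,-0.004,0,0,0,0.04],[0.0,0.031,-0.004,0,0,0,0.04],[0.0,0.031,-0.004,0,0,0,0.04]]
  ]
}}

```text
time_s: 45.8
position: [0.518, 0.0316, 0.0395]
tcp_rot: [[-0.0, -0.994, 0.113], [-0.002, 0.113, 0.994], [-1.0, -0.0, -0.002]]
force: [-0.8, -0.1, 3.2]
opening: 0.642
```

>>> {"op": "play_rows", "data": {
  "rows": [
    [[0,0,0,0,0,0,0.08],[0,0,0,0,0,0,0.08],[0,0,0,0,0,0,0.08],[-0.03,0,0,0,0,0,0.08],[-0.07,0,0,0,0,0,0.08],[-0.12,0,0,0,0,0,0.06],[-0.17,0,0,0,0,0,0.04],[-0.22,0,0,0,0,0,0.036],[-0.22,0,0,0,0,0,0.036],[-0.22,0,0,0,0,0,0.036]]
  ]
}}

```text
time_s: 46.8
position: [0.518, 0.0321, 0.2604]
tcp_rot: [[0.002, -0.994, 0.113], [-0.002, 0.113, 0.994], [-1.0, -0.002, -0.002]]
force: [-0.5, -0.9, -0.9]
opening: 0.55
```

```bash
python3 - <<'E'
from mv import *
sync()
go([.5204,-.3354,.22],55)
go([.5204,-.3354,.093],55)
E
```

```text
ROW [0.041, -0.044, -0.365] [28.5, -0.1, 0.2] min rows 7.4 -> [ 0.5206 -0.3357  0.2201]
ROW [0.127, 0.0, 0.0] [0.0, 0.0, -0.1] min rows 2.5 -> [ 0.5206 -0.3355  0.0931]
```

>>> {"op": "play_rows", "data": {
  "rows": [
    [[0.0,-0.005,-0.045,4,0,0,0.036],[0.0,-0.01,-0.09,8,0,0,0.036],[0.005,-0.016,-0.135,12,0,0,0.036],[0.01,-0.022,-0.18,16,0,0,0.036],[0.015,-0.028,-0.23,20,0,0,0.036],[0.02,-0.034,-0.28,24,0,0,0.036],[0.03,-0.04,-0.33,28,0,0,0.036],[0.041,-0.044,-0.365,28.5,-0.1,0.2,0.036],[0.041,-0.044,-0.365,28.5,-0.1,0.2,0.036],[0.041,-0.044,-0.365,28.5,-0.1,0.2,0.036],[0.041,-0.044,-0.365,28.5,-0.1,0.2,0.036]]
  ]
}}

```text
time_s: 47.9
position: [0.5192, -0.3338, 0.2172]
tcp_rot: [[-0.006, -0.82, 0.573], [0.004, 0.573, 0.82], [-1.0, 0.008, -0.0]]
force: [0.3, 0.5, -0.6]
opening: 0.416
```

```bash
python3 - <<'E'
from mv import *
from h import *
s=read_state();print(s["position"],s["opening"])
s,cs,tr=loc("stand_center",BOX(.001,.076),.038,[.518,.0325,np.radians(83.6)])
c=cs["top"];s=cs["scene"]
save("m19.png",c,roi=(180,150,280,270),k=4); save("m19s.png",s,roi=(170,120,270,240),k=4)
a=cv2.imread('pics/m19.png');b=cv2.imread('pics/m19s.png');cv2.imwrite('pics/m19c.png',np.hstack([a,b]))
E
```

```text
[ 0.51922072 -0.33377715  0.21716855] 0.41622531312219135
stand_center scene [(0.61, [324.0, 229.0], 1293)]
stand_center top [(0.85, [229.0, 212.0], 1017)]
['scene'] [0.5188 0.0299] 83.8 1-IoU 0.124
['top'] [0.5332 0.0309] 84.8 1-IoU 0.431
['scene', 'top'] [0.5192 0.0306] 83.9 1-IoU 0.283
```

View pics/m19c.png

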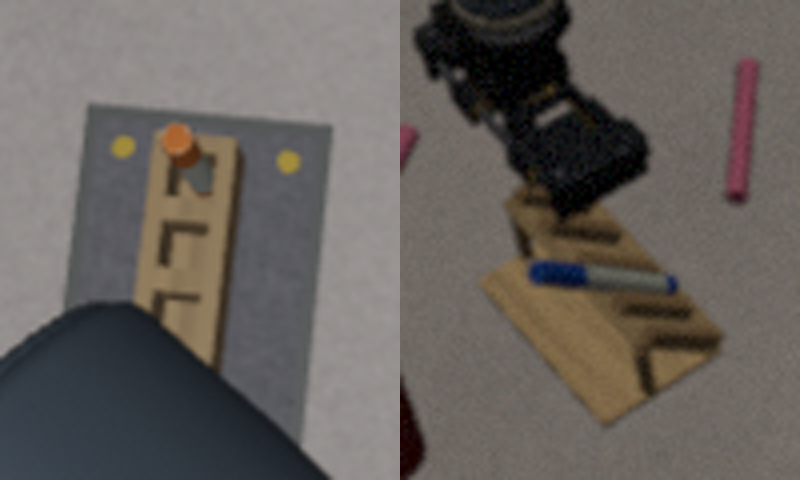

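The stand is centred again and the blue marker is still in the rack (scene crop 603,278). I'll pick it now.

>>> {"op": "play_rows", "data": {
  "rows": [
    [[0.03,0,0,0,0,0,0.036],[0.06,0,0,0,0,0,0.036],[0.09,0,0,0,0,0,0.036],[0.115,0,0,0,0,0,0.036],[0.127,0,0,0,0,0,0.036],[0.127,0,0,0,0,0,0.036],[0.127,0,0,0,0,0,0.036],[0.127,0,0,0,0,0,0],[0.127,0,0,0,0,0,0],[0.127,0,0,0,0,0,0],[0.127,0,0,0,0,0,0]]
  ]
}}

```text
time_s: 49.2
position: [0.5199, -0.336, 0.0926]
tcp_rot: [[-0.003, -0.819, 0.573], [0.0, 0.573, 0.819], [-1.0, 0.002, -0.001]]
force: [-0.4, 0.4, 3.5]
opening: 0.22
```

>>> {"op": "play_rows", "data": {
  "rows": [
    [[-0.015,0,0,0,0,0,0],[-0.04,0,0,0,0,0,0],[-0.07,0,0,0,0,0,0],[-0.1,0,0,0,0,0,0],[-0.14,0,0,0,0,0,0],[-0.18,0,0,0,0,0,0],[-0.22,0,0,0,0,0,0],[-0.22,0,0,0,0,0,0],[-0.22,0,0,0,0,0,0]]
  ]
}}

```text
time_s: 50.1
position: [0.5204, -0.3358, 0.3135]
tcp_rot: [[-0.002, -0.819, 0.573], [-0.0, 0.573, 0.819], [-1.0, 0.001, -0.001]]
force: [-0.3, 0.5, -1.4]
opening: 0.219
```

```bash
python3 - <<'E'
from mv import *
from h import *
sync();st()
# plan: go over stand with tool down az 55, yaw to -6.4, then tilt
a=np.array([.9938,-.1115]);C=np.array([.5185,.0315]);k=C-.072*a;print("near pocket",k)
go(G([.50,.03,.33],25,0),25,0)
go(G([.47,.04,.33],-6.4,0),-6.4,0)
go(G([k[0],k[1],.26],-6.4,46),-6.4,46)
from kin import *
for z in(.26,.14): print(ik(G([k[0],k[1],z],-6.4,46),Rt(-6.4,46),[14,29,99,-41,78,43])[0].round())
print(ik(G([.47,.04,.33],-6.4,0),Rt(-6.4,0),[10,20,100,0,70,10]))
E
```

```text
t 50.1 pos [ 0.5204 -0.3358  0.3135] err [0. 0. 0.] rot err [0. 0. 0.] F [-0.3  0.5 -1.4] open 0.219 q [-43.  25.  76.  -0.  79. -98.]
near pocket [0.4469464 0.039528 ]
ROW [0.002, 0.226, 0.288] [30.0, -0.1, -0.0] min rows 7.3 -> [0.5003 0.0297 0.3113]
ROW [0.0, 0.022, -0.023] [31.4, -0.0, -0.0] min rows 3.7 -> [0.4702 0.0399 0.3114]
ROW [0.065, -0.017, -0.023] [0.0, -0.0, -46.0] min rows 5.4 -> [0.4454 0.0257 0.2464]
[ 15.  28. 100. -43.  77.  41.]
[ 15.  40. 104. -47.  66.  53.]
(array([-8.76240819e+00,  1.20927019e+01,  9.64357342e+01,  7.74679591e-16,
        7.14715639e+01, -2.36240819e+00]), np.float64(2.220446049250313e-15))
```

>>> {"op": "play_rows", "data": {
  "rows": [
    [[0,0.025,0.032,3.3,0,0,0],[0,0.05,0.064,6.6,0,0,0],[0,0.075,0.096,10,0,0,0],[0,0.1,0.128,13.3,0,0,0],[0,0.125,0.16,16.6,0,0,0],[0.001,0.15,0.192,20,0,0,0],[0.001,0.175,0.224,23,0,0,0],[0.002,0.2,0.256,26.6,0,0,0],[0.002,0.226,0.288,30,-0.1,0,0],[0.002,0.226,0.288,30,-0.1,0,0],[0.002,0.226,0.288,30,-0.1,0,0]]
  ]
}}

```text
time_s: 51.2
position: [0.499, 0.0305, 0.3089]
tcp_rot: [[-0.006, -0.425, 0.905], [0.002, 0.905, 0.426], [-1.0, 0.005, -0.004]]
force: [-0.7, 0.2, 0.1]
opening: 0.215
```

>>> {"op": "play_rows", "data": {
  "rows": [
    [[0,0.004,-0.004,6,0,0,0],[0,0.008,-0.008,12,0,0,0],[0,0.012,-0.012,18,0,0,0],[0,0.016,-0.016,24,0,0,0],[0,0.022,-0.023,31.4,0,0,0],[0,0.022,-0.023,31.4,0,0,0],[0,0.022,-0.023,31.4,0,0,0]]
  ]
}}

```text
time_s: 51.9
position: [0.4702, 0.0388, 0.31]
tcp_rot: [[-0.003, 0.11, 0.994], [0.002, 0.994, -0.11], [-1.0, 0.002, -0.003]]
force: [0.3, -0.3, -0.6]
opening: 0.219
```

>>> {"op": "play_rows", "data": {
  "rows": [
    [[0.006,-0.002,-0.002,0,0,-5,0],[0.013,-0.003,-0.005,0,0,-10,0],[0.02,-0.005,-0.007,0,0,-15,0],[0.027,-0.007,-0.009,0,0,-20,0],[0.034,-0.009,-0.012,0,0,-25,0],[0.041,-0.011,-0.015,0,0,-30,0],[0.048,-0.012,-0.017,0,0,-35,0],[0.056,-0.014,-0.02,0,0,-40,0],[0.065,-0.017,-0.023,0,0,-46,0],[0.065,-0.017,-0.023,0,0,-46,0],[0.065,-0.017,-0.023,0,0,-46,0]]
  ]
}}

```text
time_s: 53.0
position: [0.4457, 0.0259, 0.2448]
tcp_rot: [[-0.082, 0.073, 0.994], [-0.712, 0.693, -0.11], [-0.697, -0.717, -0.005]]
force: [0.4, 0.3, -0.7]
opening: 0.218
```

```bash
python3 - <<'E'
from mv import *
from h import *
st()
s,cs,tr=loc("stand_center",BOX(.001,.076),.038,[.518,.0325,np.radians(83.6)])
c=cs["top"];sc=cs["scene"]
C=np.array([.5185,.0315]);a=np.array([.9938,-.1115]);b=np.array([.1115,.9938])
P=[np.r_[C+(k+i*.016)*a+j*.016*b,.076] for k in(.072,.024,-.024,-.072) for i in(-1,1) for j in(-1,1)]
P+=[np.r_[C+i*.1*a+j*.028*b,.076] for i in(-1,1) for j in(-1,1)]
save("m20.png",c,roi=(180,160,270,270),k=5,pts=proj(c,P)); save("m20s.png",sc,roi=(290,150,360,260),k=5,pts=proj(sc,P))
A=cv2.imread('pics/m20.png');B=cv2.imread('pics/m20s.png');cv2.imwrite('pics/m20c.png',np.hstack([A,B]))
S=read_state();g=S["position"]-.019*S["tcp_rot"][:,0];print(g)
for k in(.033,-.127): print(proj(c,g+[0,0,k]),proj(sc,g+[0,0,k]))
E
```

```text
t 53.0 pos [0.4457 0.0259 0.2448] err [ 0.0003  0.0002 -0.0016] rot err [-0.2  0.1  0.2] F [ 0.4  0.3 -0.7] open 0.218 q [ 15.  29. 100. -43.  77.  41.]
stand_center scene [(0.8, [326.0, 229.0], 1151)]
['scene'] [0.5186 0.0316] 83.6 1-IoU 0.202
[0.44736766 0.03886076 0.25966723]
[[208.42130146 240.28646118]] [[338.42940839 158.89013766]]
[[218.79587011 244.51278366]] [[334.05849345 193.76187801]]
```

View pics/m20c.png

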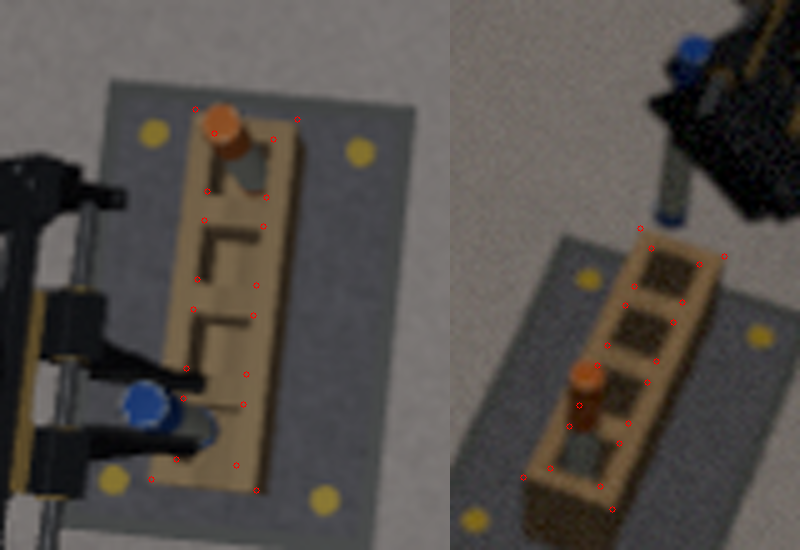

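```bash
python3 - <<'E'
from mv import *
sync()
go(G([.4490,.0402,.190],-6.4,46),-6.4,46)
go(G([.4490,.0402,.160],-6.4,46),-6.4,46)
go(G([.4490,.0402,.140],-6.4,46),-6.4,46)
E
```

```text
ROW [0.048, 0.051, 0.002] [-0.0, -0.1, -0.2] min rows 1.4 -> [0.4479 0.0263 0.1764]
ROW [0.02, 0.021, -0.0] [-0.0, 0.0, -0.0] min rows 0.6 -> [0.4479 0.0265 0.1474]
ROW [0.014, 0.015, -0.0] [-0.0, 0.0, -0.0] min rows 0.4 -> [0.448  0.0269 0.1269]
```

>>> {"op": "play_rows", "data": {
  "rows": [
    [[0.008,0.008,0.001,0,0,0,0],[0.016,0.017,0.002,0,-0.1,-0.2,0],[0.024,0.025,0.002,0,-0.1,-0.2,0],[0.032,0.034,0.002,0,-0.1,-0.2,0],[0.04,0.042,0.002,0,-0.1,-0.2,0],[0.045,0.048,0.002,0,-0.1,-0.2,0],[0.048,0.051,0.002,0,-0.1,-0.2,0],[0.048,0.051,0.002,0,-0.1,-0.2,0]]
  ]
}}

```text
time_s: 54.0
position: [0.4468, 0.0266, 0.1747]
tcp_rot: [[-0.081, 0.074, 0.994], [-0.716, 0.689, -0.11], [-0.693, -0.721, -0.003]]
force: [-0.9, -0.6, 0.5]
opening: 0.222
```

```bash
python3 - <<'E'
from mv import *
from h import *
s=read_state();print(s["position"],s["force"])
c=cam("top");sc=cam("scene")
save("m21.png",c,roi=(190,190,260,270),k=6); save("m21s.png",sc,roi=(300,150,360,230),k=6)
A=cv2.imread('pics/m21.png');B=cv2.imread('pics/m21s.png');cv2.imwrite('pics/m21c.png',np.hstack([A,B]))
E
```

```text
[0.44684911 0.02662272 0.17468041] [-0.88348027 -0.64069964  0.53541662]
```

View pics/m21c.png

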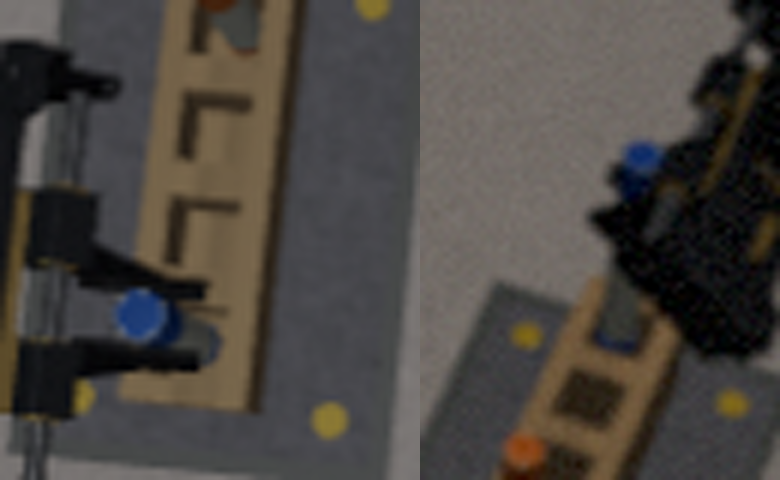

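The blue marker's tip is inside the near pocket without contact. Going down.

>>> {"op": "play_rows", "data": {
  "rows": [
    [[0.006,0.006,0,0,0,0,0],[0.012,0.012,0,0,0,0,0],[0.018,0.018,0,0,0,0,0],[0.02,0.021,0,0,0,0,0],[0.02,0.021,0,0,0,0,0]]
  ]
}}

```text
time_s: 54.6
position: [0.4467, 0.0268, 0.1456]
tcp_rot: [[-0.082, 0.074, 0.994], [-0.716, 0.689, -0.11], [-0.693, -0.721, -0.003]]
force: [-0.4, -0.6, -0.5]
opening: 0.222
```

>>> {"op": "play_rows", "data": {
  "rows": [
    [[0.004,0.004,0,0,0,0,0],[0.008,0.008,0,0,0,0,0],[0.012,0.013,0,0,0,0,0],[0.012,0.013,0,0,0,0,0]]
  ]
}}

```text
time_s: 55.0
position: [0.4467, 0.0272, 0.1278]
tcp_rot: [[-0.081, 0.074, 0.994], [-0.716, 0.69, -0.11], [-0.694, -0.72, -0.003]]
force: [-0.6, -0.0, -0.5]
opening: 0.221
```

>>> {"op": "play_rows", "data": {
  "rows": [
    [[0,0,0,0,0,0,0.03],[0,0,0,0,0,0,0.04],[0,0,0,0,0,0,0.04],[0,0,0,0,0,0,0.04],[-0.02,0,0,0,0,0,0.04],[-0.05,0,0,0,0,0,0.04],[-0.09,0,0,0,0,0,0.04],[-0.14,0,0,0,0,0,0.04],[-0.16,0,0,0,0,0,0.04],[-0.16,0,0,0,0,0,0.04],[-0.16,0,0,0,0,0,0.04]]
  ]
}}

```text
time_s: 56.1
position: [0.4593, 0.1414, 0.2393]
tcp_rot: [[-0.081, 0.074, 0.994], [-0.716, 0.69, -0.11], [-0.694, -0.72, -0.002]]
force: [-0.4, -0.4, -0.2]
opening: 0.459
```

```bash
python3 - <<'E'
from mv import *
sync();st()
go([.42,.05,.38],-6.4)
go([.42,-.25,.38],-40)
E
```

```text
t 56.1 pos [0.4593 0.1414 0.2393] err [0. 0. 0.] rot err [0. 0. 0.] F [-0.4 -0.4 -0.2] open 0.459 q [ 26.  34.  89. -38.  87.  45.]
ROW [-0.029, -0.167, -0.029] [0.2, -0.1, 46.1] min rows 5.4 -> [0.4204 0.0501 0.3798]
ROW [-0.0, -0.298, 0.033] [33.6, 0.0, -0.0] min rows 6.0 -> [ 0.4198 -0.2497  0.3798]
```

>>> {"op": "play_rows", "data": {
  "rows": [
    [[-0.02,-0.03,-0.003,0,0,0,0.04],[-0.025,-0.06,-0.006,0,0,6,0.04],[-0.03,-0.09,-0.01,0,0,14,0.04],[-0.03,-0.12,-0.015,0,0,22,0.04],[-0.03,-0.14,-0.02,0,0,30,0.04],[-0.03,-0.16,-0.025,0,0,38,0.04],[-0.029,-0.167,-0.029,0.2,-0.1,46.1,0.04],[-0.029,-0.167,-0.029,0.2,-0.1,46.1,0.04],[-0.029,-0.167,-0.029,0.2,-0.1,46.1,0.04]]
  ]
}}

```text
time_s: 57.0
position: [0.4197, 0.0489, 0.3787]
tcp_rot: [[-0.002, 0.117, 0.993], [-0.0, 0.993, -0.117], [-1.0, -0.001, -0.002]]
force: [-0.4, 0.9, -1.5]
opening: 0.46
```

>>> {"op": "play_rows", "data": {
  "rows": [
    [[0,-0.04,0.005,5,0,0,0.04],[0,-0.08,0.01,10,0,0,0.04],[0,-0.12,0.015,15,0,0,0.04],[0,-0.16,0.02,20,0,0,0.04],[0,-0.2,0.024,25,0,0,0.04],[0,-0.25,0.028,30,0,0,0.04],[0,-0.298,0.033,33.6,0,0,0.04],[0,-0.298,0.033,33.6,0,0,0.04],[0,-0.298,0.033,33.6,0,0,0.04]]
  ]
}}

```text
time_s: 57.9
position: [0.4203, -0.2484, 0.3777]
tcp_rot: [[-0.003, 0.643, 0.766], [0.004, 0.766, -0.643], [-1.0, 0.001, -0.005]]
force: [-0.3, 1.2, -0.7]
opening: 0.456
```

```bash
python3 - <<'E'
from mv import *
from h import *
st()
s,cs,tr=loc("stand_center",BOX(.001,.076),.038,[.518,.0325,np.radians(83.6)])
loc("blank_center",BOX(.025,.1),.06,[.5407,.3048,np.radians(37.2)])
c=cs["top"];sc=cs["scene"]
for n in cs: cv2.imwrite(f"pics/p22_{n}.png",cs[n]["pixels"][:,:,::-1])
save("m22.png",c,roi=(180,160,270,270),k=5); save("m22s.png",sc,roi=(280,160,360,270),k=5)
A=cv2.imread('pics/m22.png');B=cv2.imread('pics/m22s.png');cv2.imwrite('pics/m22c.png',np.hstack([A,B[:550]]))
# expected cap tops if seated upright in pocket
C=np.array([.5186,.032]);a=np.array([.9938,-.1115])
for k in(.072,-.072): print(k,proj(c,np.r_[C+k*a,.171]),proj(sc,np.r_[C+k*a,.171]))
E
```

```text
t 57.9 pos [ 0.4203 -0.2484  0.3777] err [ 0.0005  0.0013 -0.0021] rot err [-0.   0.3  0. ] F [-0.3  1.2 -0.7] open 0.456 q [-44.  10.  88.   0.  82.  -4.]
stand_center scene [(0.93, [324.0, 230.0], 1102)]
stand_center top [(0.3, [142.0, 233.0], 954)]
['scene'] [0.519  0.0308] 83.6 1-IoU 0.231
['top'] [0.518  0.0325] 83.6 1-IoU 1.0
['scene', 'top'] [0.519  0.0308] 83.6 1-IoU 0.615
blank_center scene [(0.58, [412.0, 252.0], 1763)]
blank_center top [(0.78, [124.0, 211.0], 1997)]
['scene'] [0.5401 0.3056] 37.6 1-IoU 0.113
['top'] [0.5412 0.3056] 37.0 1-IoU 0.109
['scene', 'top'] [0.5408 0.3052] 37.2 1-IoU 0.113
0.072 [[222.93294756 185.52257726]] [[318.12617557 223.26171147]]
-0.072 [[216.13019594 243.76289372]] [[335.43829032 186.00644344]]
```

View pics/m22c.png

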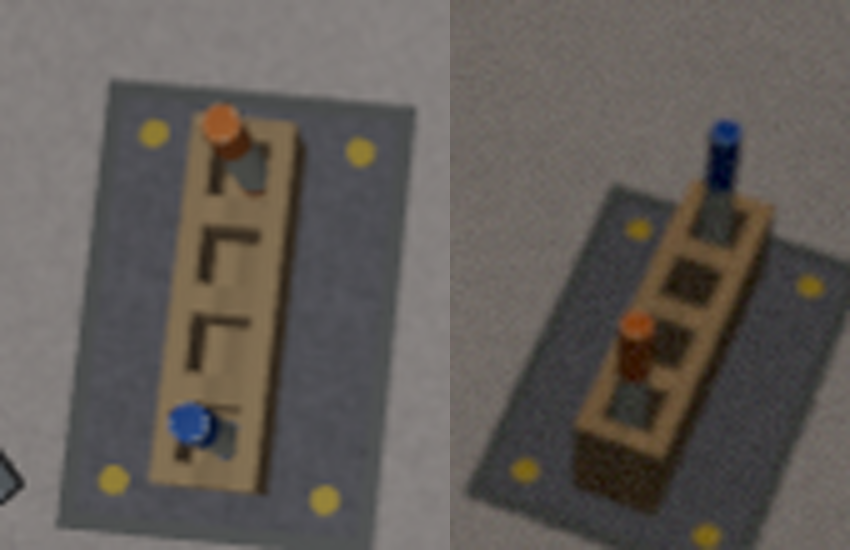

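View pics/p22_scene.png

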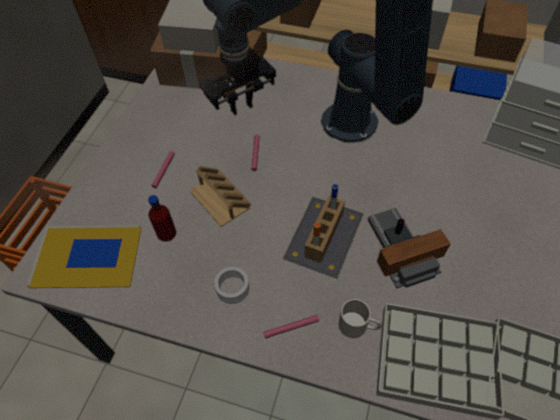

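View pics/p22_top.png

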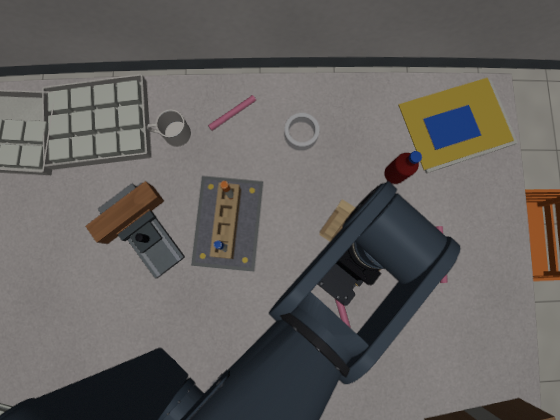

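All checks agree:
- **Markers:** the cap tops are where fully seated markers should be: orange scene (317.4,224.4) against (318.1,223.3) expected, blue (335,186.4) against (335.4,186.0).
- **Stand:** centred on the mat.
- **Blank:** clamped in the vise.

Handing in.

```bash
python3 -c "
from rig import *
print(hand_in()); print(read_state()['time_s'])"
```

```text
the job is handed in; nothing more can be done
None
the job is handed in; nothing more can be done
```

The job is done and handed in at about 58 s of the 210 s allowed.

- **Vise and stand:** I slid the jaw open by its post, lifted the stand out and stood it in the middle of the mat.
- **Blank:** I stood the blank on the vise bed, centred along the jaws, and slid the jaw shut until it stopped against the blank.
- **Markers:** Only the blue and orange ones were in the rack. They are in the two end pockets of the stand, cap end up. I left the pink look-alikes alone.

**What went wrong on the way**
- After I had placed the stand, it was knocked about 3 cm aside. I had not noticed, and the orange marker was pressed onto the stand's top at about 19 N. I backed off, found the stand again, put orange in, then gripped the stand and moved it back to the middle.
- My first way of tilting the marker brought the wrist near a joint limit. I turned the tool another way instead.

**Last checks**
- **Stand:** about 2 mm from the mat centre. This comes from the scene camera only, because the top-camera network missed the stand in the final look. In the top picture it looks centred.
- **Markers:** both cap tops are within about 2 pixels of where fully seated markers should appear.
- **Blank:** pose within about 2 mm of centre along the jaws. In the pictures the jaw is tight against it, and it stopped there when pushed.
- **Bystanders:** the mug, bottle and tape roll are where they were in the first pictures. I judged this by eye.

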